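# Reload the thread creel from the gravity rack

### The arm

A 6-joint arm with a two-finger parallel gripper is mounted at the origin on the work surface. World frame = base frame: x ahead of the robot, y to its left, z up, the work surface at z = 0. Lengths are in m, angles in rad, forces in N, time in s.
With the tool pointing down it reaches from about 0.35 to 0.775 m from the base axis. Payload 7.3 kg.
Tool frame: the origin (TCP) lies between the finger pads; the fingertips stand 25 mm ahead of it and the grasp point (between the pads) lies 6 mm ahead of it; y points along the fingers, z is the direction in which the jaws open and shut, and the axes are right-handed (so a half turn about y gives the same grasp; the last joint's range is limited). The gripper opens to 92 mm and grips with 3 to 60 N. Pads are 19 mm wide; open, the fingers measure 130 mm over their backs; the gripper's body (75 mm by 190 mm) begins 47 mm behind the grasp point.
Start: joints at [1.026, 0.342, 1.524, -0, 1.275, -0.146], TCP at [0.204, 0.484, 0.252] pointing down, gripper open.
Joint ranges: [-2.53, 2.53], [-0.77, 2.02], [0.04, 2.7], [-1, 4.14], [0.28, 2.66], [-3.11, 3.11]. Speed limits (rad/s): [2.57, 2.57, 3.14, 3.14, 3.14, 3.14].

### API

Orientations are given as [roll, pitch, yaw] about the fixed x, y, z axes, in that order (R = Rz(yaw) Ry(pitch) Rx(roll)).
In Python, from cell import sensors, read_camera, hand_in gives the robot as it stands. The module is installed in compiled form; this text tells all that it offers.
- The arm moves only by the tool send_rows, never from a script. Its argument "motion" is a list that holds one entry, the list of rows, each a list of 4 numbers: the shift along the tool's x, y, z in m, then the turn about the tool's y in degrees. In form: [[[tx, ty, tz, twist], ...]]. A call has 1 to 8 rows; each row is the pose to reach, as a shift and turn from the pose measured when the call began, along the tool's axes at that moment; what a row does not reach only later rows make up. A row lasts 1/10 s, in which the tool goes at most 50 mm and 8.59 degrees, less where a joint would pass 70% of its speed; a pose out of reach is approached as far as the arm can. A call with a gripper value outside its range is refused whole. "gripper" is the opening, from 0 (shut) to 1 (fully open), set as the call begins (left out, the last holds). The fingers move at their own pace and stop on an object; "grip_force" is the grip in N (left out, the last holds). Time passes only in rows, so rows that repeat a pose let the fingers close. It gives the time, the measured TCP pose, the force and the opening at its end, in the units of the state.
- sensors.observe(): the state, without advancing time (a new reading comes with each control period).
- read_camera(name): name is "scene" or "side" or "wrist"; returns a dict with "frame" (480x640x3 uint8, red, green, blue), "fx", "fy", "cx", "cy" (pixels), "distortion" ([k1, k2, p1, p2, k3] as OpenCV has them; the pictures are not rectified), "extrinsics" (4x4, takes a point from world to camera coordinates). Camera axes: x right, y up, looking along -z (the intrinsics and any distortion apply to the point x, -y, -z); pixel columns grow to the right and rows downward; lengths in m; the calibration is good to about 2 mm. A picture is of the moment at which its call begins. There is no depth.
- hand_in(): hands the job in, once; it reports no verdict.
The state is a dict: "time": time; "qpos": joint angles; "qvel": joint speeds; "joint_efforts": joint torques, N m; "tool_pos": TCP position; "tool_rot": TCP orientation; "contact_force": force on the tool from outside, world axes, zero at the start; "torque": the same for the moment, N m; "opening": finger opening in m.
Only numpy, scipy, OpenCV 4.12 (cv2) and the standard library are available. Lean on these libraries where they do the work, as an engineer would, in place of code of your own. Each camera call takes 0.05 s, during which the arm holds its last target.

### The job

Set up the thread creel for a new sewing run: clear every empty black-flanged core out of its nests into the blue crate, and take the full spools one after another from the low end of the sloped rack, letting the next roll down, until the rack is empty, and lay each in a nest of its own, lying across the row. Only when all are loaded, turn the turnbuckle's spokes, tops moving away from the nests, until it is fully home at its stop, so both cheek bars close in on the spools. Leave the book, paste jar and brass weight where they are.

Things in the scene. Friction and masses are not known exactly. Their poses are not given: they have to be found in the camera images.
- creel: Creel fixed to the bench: wooden base 150 x 385 x 22 mm high, spanning x = -75 to 75, y = -240 to 145 mm from its origin, which lies at bench height under the middle of a row of four nests along y (66 mm apart). Two low green cheek bars flank the row, parallel to y; a turnbuckle at the -y end draws them in. In a nest a spool or core lies with its axis along the creel's x.
- nest0 (a point): Nest 0: where the centre of a spool or core lying in it belongs, 49 mm above the bench; axes as the creel's. Its floor is 22 mm above the bench, between two round wooden ribs whose tops are 18 mm above that floor; about 2.5 mm of play along y.
- nest1 (a point): Nest 1: where the centre of a spool or core lying in it belongs, 49 mm above the bench; axes as the creel's. Its floor is 22 mm above the bench, between two round wooden ribs whose tops are 18 mm above that floor; about 2.5 mm of play along y.
- nest2 (a point): Nest 2: where the centre of a spool or core lying in it belongs, 49 mm above the bench; axes as the creel's. Its floor is 22 mm above the bench, between two round wooden ribs whose tops are 18 mm above that floor; about 2.5 mm of play along y.
- nest3 (a point): Nest 3: where the centre of a spool or core lying in it belongs, 49 mm above the bench; axes as the creel's. Its floor is 22 mm above the bench, between two round wooden ribs whose tops are 18 mm above that floor; about 2.5 mm of play along y.
- cheek_far (a joint): How far the +x cheek bar has come in, m (0 slack, 0.012 home); the -x one mirrors it. Bar tops are 38 mm above the bench (nest floor + 16 mm). Inner faces stand 45 mm from the row's centre line at 0 (14 mm clear of a spool's end), 33 mm at home (2 mm clear); coming in they push spools into line.
- turnbuckle_hub (a point): Middle of the turnbuckle on its axis (creel x), 85 mm above the bench, 183 mm from the creel's origin along its -y; axes as the creel's. Brass body 48 mm long; four spokes at 90 degrees in the creel's y-z plane reach 55 mm from the axis, 10 mm thick, red ends. Green brackets at x = 45 to 57 mm either side carry its threaded rods and rise to 97 mm above the bench.
- turnbuckle (a joint): Angle of the turnbuckle body, rad: 0 slack, 6.0 home at its hard stop. At 0 spokes point straight up, down, and along creel +y and -y. It grows as the top spoke moves towards creel -y (away from the nests). Each rad draws both cheek bars in by 2 mm. It stays where it is left; 2 to 5 N at a spoke's end turns it.
- rack: Sloped gravity rack fixed to the bench, origin at bench height under its low end: track 290 mm long, rising 0.20 rad along rack +y from a stop block, low side rails (14 mm high). Spools lie across it, axes along rack x. A fixed hood of two steel wires lies over all but the lowest spool, from y = 63 mm, top 0.11 m (there) to 0.15 m above the bench. When the lowest is lifted out, the rest roll down to the stop.
- rack_end (a point): Where the centre of the lowest spool in the rack lies (62 mm above the bench; axes as the rack's)
- spool0_center (a point): Centre of the full thread spool with red thread: white end flanges 54 mm in diameter and 8 mm thick, 62 mm long over the flanges, its axis along its own x, 0.12 kg or so; rolls easily. May be absent.
- spool1_center (a point): Centre of the full thread spool with blue thread: white end flanges 54 mm in diameter and 8 mm thick, 62 mm long over the flanges, its axis along its own x, 0.12 kg or so; rolls easily. May be absent.
- spool2_center (a point): Centre of the full thread spool with yellow thread: white end flanges 54 mm in diameter and 8 mm thick, 62 mm long over the flanges, its axis along its own x, 0.12 kg or so; rolls easily. May be absent.
- spool3_center (a point): Centre of the full thread spool with green thread: white end flanges 54 mm in diameter and 8 mm thick, 62 mm long over the flanges, its axis along its own x, 0.12 kg or so; rolls easily. May be absent.
- core0_center (a point): Centre of empty core 0: black end flanges with a thin bare cardboard stem, same outer size as a spool (54 mm diameter, 62 mm long, axis along its own x), about 0.05 kg; starts in one of the nests. May be absent.
- core1_center (a point): Centre of empty core 1: black end flanges with a thin bare cardboard stem, same outer size as a spool (54 mm diameter, 62 mm long, axis along its own x), about 0.05 kg; starts in one of the nests. May be absent.
- core2_center (a point): Centre of empty core 2: black end flanges with a thin bare cardboard stem, same outer size as a spool (54 mm diameter, 62 mm long, axis along its own x), about 0.05 kg; starts in one of the nests. May be absent.
- core3_center (a point): Centre of empty core 3: black end flanges with a thin bare cardboard stem, same outer size as a spool (54 mm diameter, 62 mm long, axis along its own x), about 0.05 kg; starts in one of the nests. May be absent.
- crate: Loose blue open crate 180 (x) x 200 (y) x 50 mm high, walls and floor 5 mm; origin at the centre of its underside, z up
- book: Closed blue book lying flat, 120 x 165 x 25 mm, origin under its centre; leave alone
- paste_jar: Closed paste jar, 68 mm diameter, 85 mm high, origin under its centre; leave alone
- weight: Brass press weight, 60 mm diameter, 60 mm high, origin under its centre; leave alone
There are look-alikes about, which are no part of the job. What is shaped like the part that bears core3_center but orange is not meant.

How it is judged:
By the outcome, as a careful person would: the job done as asked, in the order asked, and still so for the second after the job is handed in, with the robot touching nothing.
Of spool3, core3 only 1 to 2 are there at a start; the rules pass over those that are not, and their reading is None.
Of core0, core1, core2 only 1 to 1 are there at a start; the rules pass over those that are not, and their reading is None.
At some moment in a run one of crate may be knocked a few centimetres aside while the robot is not near it.
Once in a run the grip may slacken for a moment while it holds something.
It also fails if it takes over 210 s, if anything falls off the work surface, if the arm or the gripper's body presses on something with over 40 N, if the wrist force passes 120 N, or if a joint passes its speed limit or range.

## Working session

There is one attempt and no reset: what is moved stays moved. The work goes in short steps, Python scripts to look and compute and a tool call to move; the robot and the scene stay as the last step left them, time stands still between calls to the robot, and variables do not carry over. Pictures are saved under pics/ and viewed, and the job is handed in when it is done.

Besides the shell and the picture viewer there is one more tool, called after "Call:" by a JSON object that holds its "fn" and its "kwargs", one argument or row to a line. send_rows: Moves the arm, as the interface text tells. Its arguments: {"type":"object","properties":{"motion":{"type":"array"},"gripper":{"type":"number"},"grip_force":{"type":"number"}},"required":["motion"]}

```bash
mkdir -p pics; ls; cat > h.py <<'E'
import numpy as np, cv2
from cell import sensors, read_camera, hand_in
from scipy.spatial.transform import Rotation as Rn
def snap(n,fn):
    c=read_camera(n); cv2.imwrite('pics/'+fn+'.png',c['frame'][:,:,::-1]); np.savez('pics/'+fn+'.npz',K=[c['fx'],c['fy'],c['cx'],c['cy']],d=c['distortion'],E=c['extrinsics']); return c
def load(fn):
    z=np.load('pics/'+fn+'.npz'); k=z['K']; return np.array([[k[0],0,k[2]],[0,k[1],k[3]],[0,0,1.]]),z['d'].astype(float).ravel(),z['E']
def ray(fn,u,v):
    K,d,E=load(fn); p=cv2.undistortPoints(np.array([[[u,v]]],float),K,d)[0,0]
    dc=np.array([p[0],-p[1],-1]); R=E[:3,:3]; o=-R.T@E[:3,3]; return o,R.T@dc
def at(fn,u,v,z):
    o,w=ray(fn,u,v); return o+w*(z-o[2])/w[2]
def proj(fn,P):
    K,d,E=load(fn); P=np.atleast_2d(P); c=P@E[:3,:3].T+E[:3,3]; c=c*[1,-1,-1]
    return cv2.projectPoints(c.reshape(-1,1,3),np.zeros(3),np.zeros(3),K,d)[0].reshape(-1,2)
def tri(obs):
    A=np.zeros((3,3));b=np.zeros(3)
    for fn,u,v in obs:
        o,w=ray(fn,u,v); w=w/np.linalg.norm(w); M=np.eye(3)-np.outer(w,w); A+=M;b+=M@o
    return np.linalg.solve(A,b)
def pose():
    s=sensors.observe(); return np.array(s['tool_pos']),Rn.from_euler('xyz',s['tool_rot']).as_matrix(),s
def to(target,yawdir=None):
    p,R,s=pose(); return R.T@(np.array(target)-p)
E
python3 - <<'E'
from h import *
for n in ['scene','side','wrist']:
    c=snap(n,n+'0'); E=c['extrinsics']; print(n,c['fx'],-E[:3,:3].T@E[:3,3],c['distortion'])
p,R,s=pose(); print(s,R)
E
```

```text
pics
scene 507.2213178400743 [1.2012421  0.21122493 0.85372998] [-0.0549857  0.         0.         0.         0.       ]
side 463.2829058402516 [-0.13178942 -0.672198    0.63545781] [-0.00855299  0.          0.          0.          0.        ]
wrist 432.8472977894707 [0.1288032  0.51532197 0.38412752] [-0.04705035  0.          0.          0.          0.        ]
{'time': 0.15, 'qpos': array([ 1.02597931e+00,  3.42582693e-01,  1.52477367e+00, -3.01255096e-05,
        1.27538559e+00, -1.45968076e-01]), 'qvel': array([-0.001728  , -0.00108259, -0.00219891, -0.00082661,  0.00092055,
        0.00256906]), 'joint_efforts': array([ 1.00158319e-03, -4.31470978e+01, -2.44352227e+01,  7.18350755e-02,
        5.38287044e-02, -1.10912927e-04]), 'tool_pos': array([0.20372219, 0.48357679, 0.25120255]), 'tool_rot': array([-1.57193760e+00,  1.38662143e-04, -3.98840229e-01]), 'contact_force': array([-0.85718904,  0.1577494 ,  0.46982234]), 'torque': array([0.05909906, 0.02424148, 0.00221325]), 'opening': 0.09193328770414062} [[ 9.21512002e-01 -5.70990697e-04  3.88349462e-01]
 [-3.88349857e-01 -9.97844398e-04  9.21511472e-01]
 [-1.38662143e-04 -9.99999339e-01 -1.14126974e-03]]
```

View pics/scene0.png

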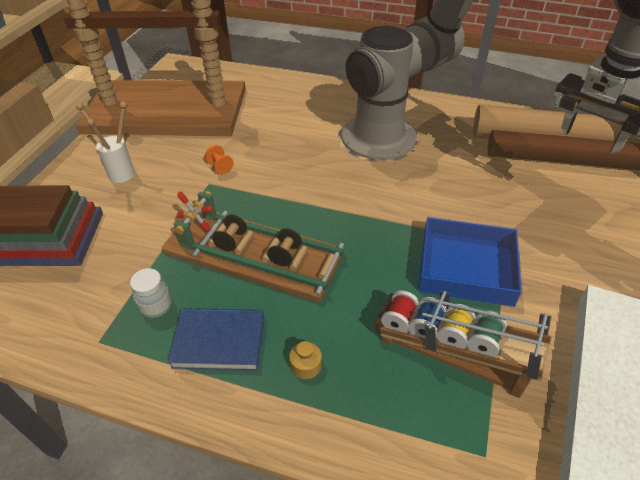

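View pics/side0.png

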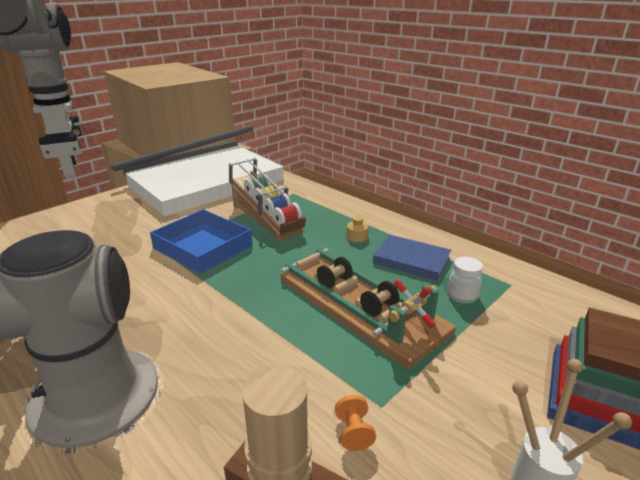

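View pics/wrist0.png

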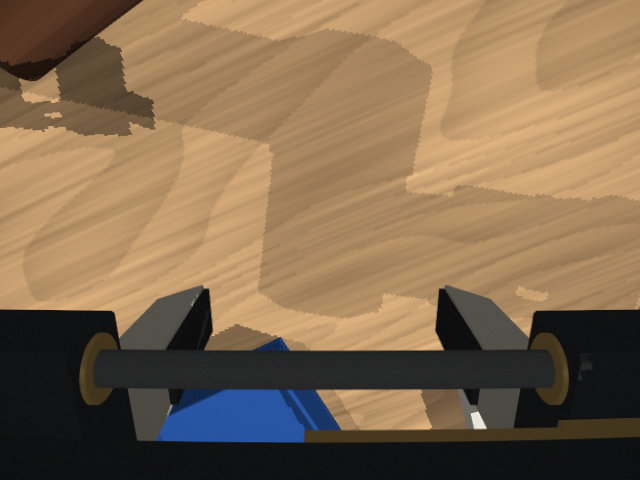

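```bash
python3 - <<'E'
import cv2
a=cv2.imread('pics/scene0.png'); b=cv2.imread('pics/side0.png')
cv2.imwrite('pics/c1.png',cv2.resize(a[180:310,150:360],None,fx=3.8,fy=3.8,interpolation=cv2.INTER_CUBIC))
cv2.imwrite('pics/c2.png',cv2.resize(b[240:375,270:465],None,fx=4,fy=4,interpolation=cv2.INTER_CUBIC))
cv2.imwrite('pics/c3.png',cv2.resize(a[210:400,370:560],None,fx=3.1,fy=3.1,interpolation=cv2.INTER_CUBIC))
cv2.imwrite('pics/c4.png',cv2.resize(b[150:280,140:320],None,fx=4,fy=4,interpolation=cv2.INTER_CUBIC))
E
```

```text
(no output)
```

View pics/c1.png

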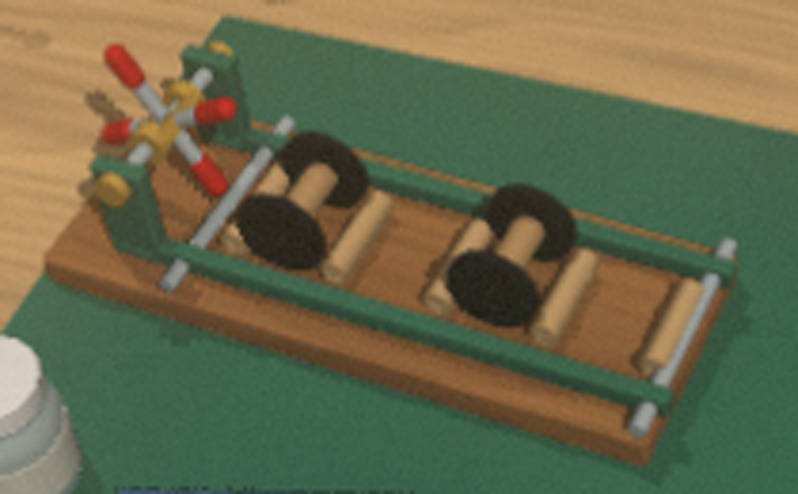

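View pics/c2.png

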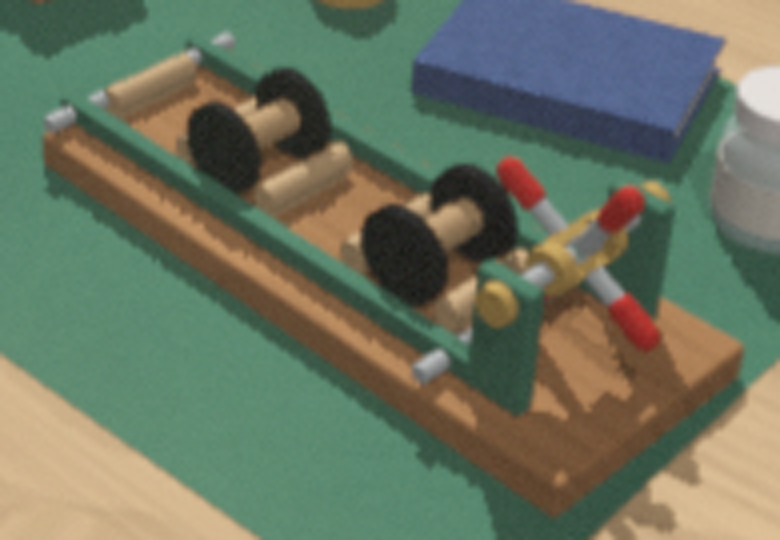

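View pics/c3.png

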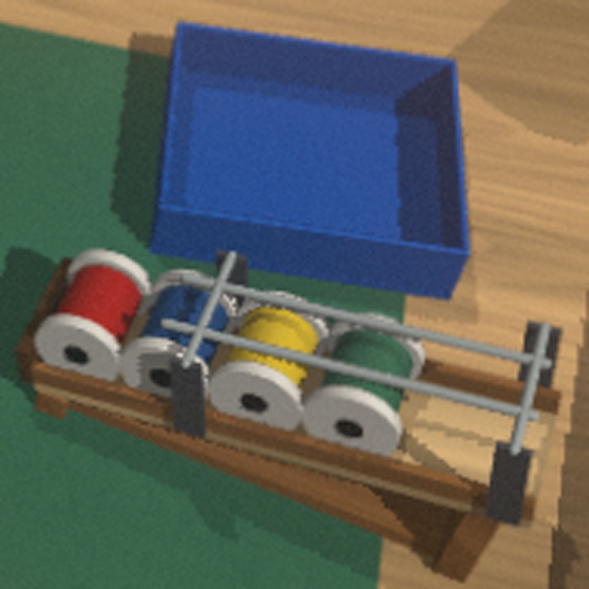

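View pics/c4.png

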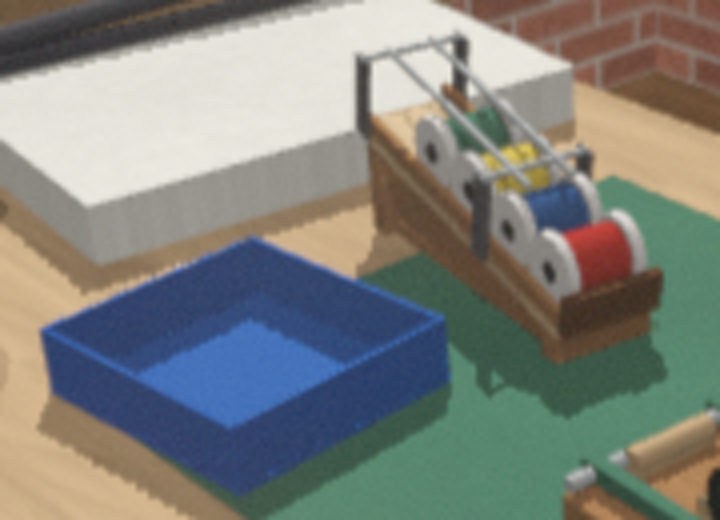

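```bash
cat > fit.py <<'E'
from h import *
from scipy.optimize import least_squares
def S1(u,v): return ('scene0',150+u/3.8,180+v/3.8)
def D2(u,v): return ('side0',270+u/4,240+v/4)
def S3(u,v): return ('scene0',370+u/3.1,210+v/3.1)
def D4(u,v): return ('side0',140+u/4,150+v/4)
def fit(pts,x0,name):
    def W(q,L): c,s=np.cos(q[2]),np.sin(q[2]); return np.array([q[0]+c*L[0]-s*L[1],q[1]+s*L[0]+c*L[1],L[2]])
    f=lambda q: np.concatenate([proj(o[0],W(q,L))[0]-o[1:] for L,o in pts])
    r=least_squares(f,x0); print(name,r.x[:2].round(4),np.degrees(r.x[2]).round(2)); print(r.fun.reshape(-1,2).round(1).tolist()); return r.x
m=lambda *a: np.array(a)/1000
cre=[(m(75,-240,22),S1(47,258)),(m(75,-240,0),S1(47,275)),(m(75,145,22),S1(646,447)),(m(75,145,0),S1(648,466)),
(m(-75,-240,22),D2(555,488)),(m(-75,-240,0),D2(557,517)),(m(75,-240,22),D2(743,350)),(m(-75,145,22),D2(45,138)),(m(-75,145,0),D2(45,166))]
c=[0.6,0.1,0]
fit(cre,c,'creel')
sp=[]
for k,(u,v) in enumerate([(76,355),(163,373),(254,401),(349,428)]): sp.append((m(31,54*k*np.cos(.2),62+54*k*np.sin(.2)),S3(u,v)))
for k,(u,v) in enumerate([(548,272),(508,230),(473,190),(432,150)]): sp.append((m(-31,54*k*np.cos(.2),62+54*k*np.sin(.2)),D4(u,v)))
fit(sp,[.6,.4,0],'rack_end')
cr=[(m(-90,-100,50),S3(180,24)),(m(-90,100,50),S3(457,62)),(m(90,100,50),S3(468,255)),(m(90,-100,50),S3(160,210)),
(m(-90,100,50),D4(43,330)),(m(90,100,50),D4(252,238)),(m(90,-100,50),D4(447,318)),(m(-90,-100,50),D4(232,430))]
fit(cr,[.5,.4,0],'crate')
for n,a,b in [('red ends',S1(122,65),D2(520,180)),]: pass
E
python3 fit.py
```

```text
creel [ 0.5246 -0.1245] -4.06
[[-2.2, -1.5], [0.1, 0.5], [-0.6, -1.4], [-1.0, -0.0], [0.4, -0.8], [-1.3, 0.7], [0.9, -2.1], [-1.5, -1.9], [-1.2, -1.2]]
rack_end [0.6277 0.1815] -9.41
[[-0.2, -0.7], [-0.3, 1.0], [-0.3, -0.1], [-0.1, -0.5], [0.2, -1.0], [-0.0, -0.9], [-1.0, -0.8], [-0.1, -0.2]]
crate [0.4236 0.2951] 5.44
[[-1.1, -1.4], [-0.1, -1.1], [0.8, 0.1], [-0.7, -0.9], [-0.8, -1.8], [0.6, -2.1], [0.3, -1.4], [0.1, -1.6]]
```

```bash
cat > tb.py <<'E'
from fit import *
print()
q=fit(cre,c,'creel')
cs,sn=np.cos(q[2]),np.sin(q[2]); Rz=np.array([[cs,-sn,0],[sn,cs,0],[0,0,1]])
for n,a,b in [('A',S1(114,52),D2(630,195)),('B',S1(227,107),D2(510,168)),('D',S1(112,133),D2(648,335))]:
    P=tri([a,b]); L=Rz.T@(P-[q[0],q[1],0]); d=L-[0,-.183,.085]; print(n,P.round(4),(L*1000).round(1),(d*1000).round(1),np.degrees(np.arctan2(-d[1],d[2])).round(1), np.hypot(d[1],d[2]).round(4))
E
python3 tb.py|tail -4
```

```text
[[-2.2, -1.5], [0.1, 0.5], [-0.6, -1.4], [-1.0, -0.0], [0.4, -0.8], [-1.3, 0.7], [0.9, -2.1], [-1.5, -1.9], [-1.2, -1.2]]
A [ 0.5121 -0.3312  0.1294] [   2.2 -207.1  129.4] [  2.2 -24.1  44.4] 28.5 0.0505
B [ 0.5163 -0.2623  0.1086] [   1.5 -138.1  108.6] [ 1.5 44.9 23.6] -62.3 0.0508
D [ 0.5109 -0.351   0.0585] [   2.3 -226.9   58.5] [  2.3 -43.9 -26.5] 121.1 0.0512
```

Call:
{"fn": "send_rows", "kwargs": {
  "motion": [
    [[0.02,-0.03,-0.03,8],[0.04,-0.03,-0.07,16],[0.09,-0.03,-0.1,24],[0.14,-0.03,-0.13,32],[0.19,-0.03,-0.15,40],[0.24,-0.03,-0.17,48],[0.29,-0.03,-0.18,56],[0.32,-0.03,-0.19,64]]
  ],
  "gripper": 1,
  "grip_force": 25
}}

```text
time: 0.95
tool_pos: [0.4211, 0.1867, 0.2815]
tool_rot: [-1.571, -0.001, -1.522]
contact_force: [0.4, 1.2, -0.6]
opening: 0.092
```

```bash
python3 - <<'E'
from h import *
p,R,s=pose()
K,d,E=load('wrist0')
Rc=E[:3,:3]; print('axis in world',-Rc[2], 'R',R.round(3).tolist()); 
R0=Rn.from_euler('xyz',[-1.57193760e+00,1.38662143e-04,-3.98840229e-01]).as_matrix()
print('axis in tool',R0.T@-Rc[2])
cz=np.radians(-4.06); tz=np.arctan2(R[1,2],R[0,2]); print('tz deg',np.degrees(tz),'need twist',np.degrees(tz-cz))
print(to([.527,-.07,.28]))
c=snap('wrist','w1')
E
```

```text
axis in world [ 0.27539239 -0.1182865  -0.95402691] R [[0.049, -0.0, 0.999], [-0.999, -0.001, 0.049], [0.001, -1.0, -0.0]]
axis in tool [ 0.29984622  0.95398706 -0.00096508]
tz deg 2.8036245507852318 need twist 6.863624550785231
[0.26158475 0.00160803 0.09324851]
```

View pics/w1.png

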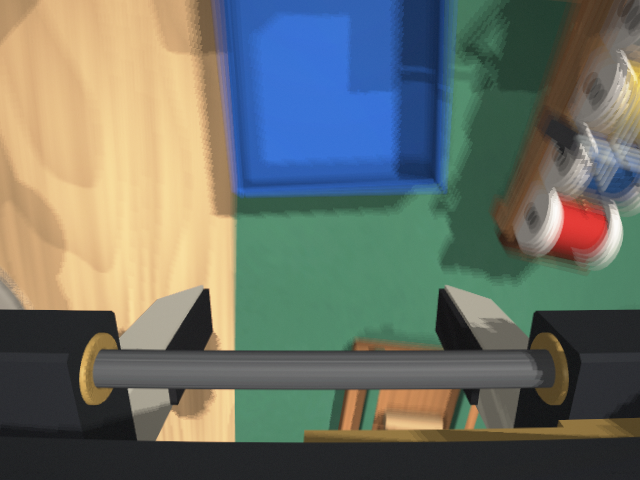

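Call:
{"fn": "send_rows", "kwargs": {
  "motion": [
    [[0.045,0,0.02,1],[0.09,0,0.04,2],[0.14,0,0.055,3],[0.19,0,0.07,4],[0.24,0,0.08,5],[0.29,0,0.09,6],[0.34,0,0.09,6.9],[0.36,0,0.09,6.9]]
  ]
}}

```text
time: 1.8
tool_pos: [0.5299, -0.177, 0.2823]
tool_rot: [-1.568, -0.004, -1.655]
contact_force: [0.8, -0.1, 0.1]
opening: 0.0919
```

Call:
{"fn": "send_rows", "kwargs": {
  "motion": [
    [[0,0,0,0],[0,0,0,0]]
  ]
}}

```text
time: 2.0
tool_pos: [0.5296, -0.1772, 0.2816]
tool_rot: [-1.569, -0.003, -1.656]
contact_force: [0.8, -0.2, -0.9]
opening: 0.0919
```

```bash
python3 - <<'E'
from h import *
p,R,s=pose(); print(p,np.degrees(np.arctan2(R[1,2],R[0,2])),s['time'])
c=snap('wrist','w2')
import cv2
a=cv2.imread('pics/w2.png'); cv2.imwrite('pics/w2b.png',cv2.resize(a[:350],(800,437),interpolation=cv2.INTER_CUBIC))
E
```

```text
[ 0.52958014 -0.17721492  0.28162873] -4.908831935617332 2.0
```

View pics/w2b.png

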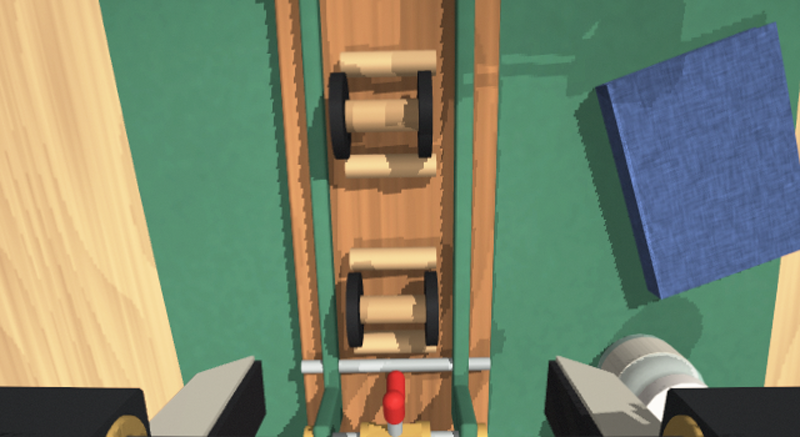

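```bash
python3 - <<'E'
from h import *
f=lambda u,v,z: at('w2',u/1.25,v/1.2486,z)
q=np.array([.5246,-.1245,np.radians(-4.06)]); cs,sn=np.cos(q[2]),np.sin(q[2]); Rz=np.array([[cs,-sn,0],[sn,cs,0],[0,0,1]])
def show(n,P): print(n,P.round(4),(1000*(Rz.T@(P-[q[0],q[1],0]))).round(1))
show('core up',f(382,114.5,.049)); show('core low',f(394,310,.049))
show('  fl L',f(330,115,.049)); show('  fl R',f(432,113,.049))
for i,(l,r,v) in enumerate([(341,436,62),(346,436,165),(350,437,259),(353,437,343)]): show('rib%d'%i,(f(l,v,.035)+f(r,v,.035))/2)
show('baseL',f(270,0,.0)); show('baseL2',f(305,380,.0))
show('baseR',f(499.5,0,.022)); show('baseR2',f(491,360,.022))
show('baseLtop',f(275,0,.022)); show('baseL2t',f(310,380,.022))
E
```

```text
core up [ 0.523  -0.0897  0.049 ] [-4.1 34.6 49. ]
core low [ 0.5184 -0.2233  0.049 ] [  0.9 -99.   49. ]
  fl L [ 0.4895 -0.087   0.049 ] [-37.6  34.9  49. ]
  fl R [ 0.5551 -0.0915  0.049 ] [28.1 35.1 49. ]
rib0 [ 0.5299 -0.057   0.035 ] [ 0.5 67.7 35. ]
rib1 [ 0.5254 -0.123   0.035 ] [ 0.6  1.6 35. ]
rib2 [ 0.521  -0.1893  0.035 ] [  1.  -64.9  35. ]
rib3 [ 0.5161 -0.2547  0.035 ] [   0.7 -130.5   35. ]
baseL [ 0.451  -0.0055  0.    ] [-81.9 113.5   0. ]
baseL2 [ 0.4349 -0.2968  0.    ] [ -77.3 -178.2    0. ]
baseR [ 0.606  -0.0235  0.022 ] [ 74.  106.6  22. ]
baseR2 [ 0.5899 -0.2814  0.022 ] [  76.3 -151.9   22. ]
baseLtop [ 0.4588 -0.0106  0.022 ] [-73.7 109.   22. ]
baseL2t [ 0.4443 -0.2864  0.022 ] [ -68.6 -167.2   22. ]
```

Call:
{"fn": "send_rows", "kwargs": {
  "motion": [
    [[-0.044,0.03,-0.007,-0.8],[-0.087,0.06,-0.014,-0.8],[-0.087,0.1,-0.014,-0.8],[-0.087,0.14,-0.014,-0.8],[-0.087,0.17,-0.014,-0.8],[-0.087,0.195,-0.014,-0.8],[-0.087,0.21,-0.014,-0.8],[-0.087,0.21,-0.014,-0.8]]
  ]
}}

```text
time: 2.85
tool_pos: [0.522, -0.0868, 0.0699]
tool_rot: [-1.573, -0.002, -1.639]
contact_force: [0.2, -0.2, 0.2]
opening: 0.0921
```

```bash
python3 - <<'E'
from h import *
p,R,s=pose(); print(p,np.degrees(np.arctan2(R[1,2],R[0,2])),s['time'],s['contact_force'])
print(to([.523,-.089,.071]))
c=snap('wrist','w3'); snap('side','s3')
E
```

```text
[ 0.52195696 -0.08676993  0.0699314 ] -3.8834932841744934 2.85 [ 0.20370005 -0.17900507  0.2454378 ]
[ 0.00215614 -0.00106764  0.00118923]
```

View pics/w3.png

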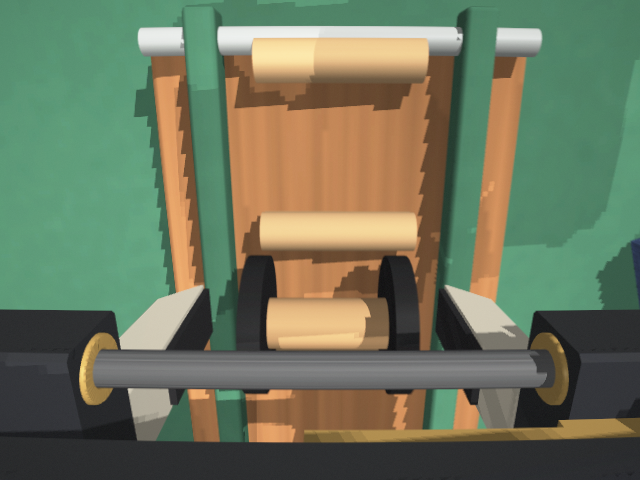

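View pics/s3.png

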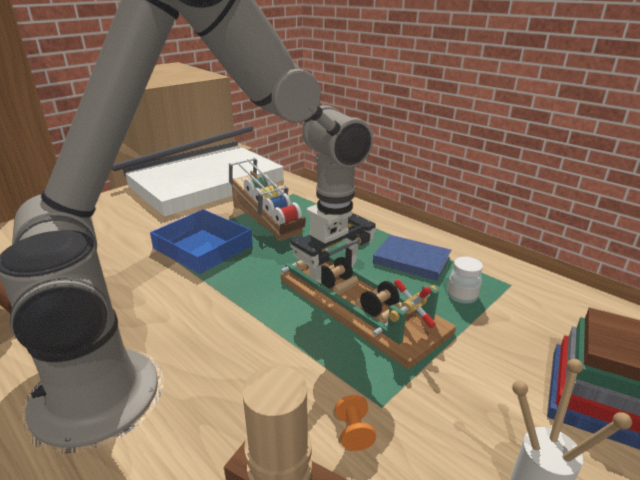

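Call:
{"fn": "send_rows", "kwargs": {
  "motion": [
    [[0,0,0,0],[0,0,0,0],[0,0,0,0],[0,0,0,0],[0,-0.01,0,0],[0,-0.04,0,0],[0,-0.08,0,0],[0,-0.12,0,0]]
  ],
  "gripper": 0.3,
  "grip_force": 25
}}

```text
time: 3.75
tool_pos: [0.5229, -0.0874, 0.194]
tool_rot: [-1.569, -0.003, -1.64]
contact_force: [0.9, -1.0, 0.1]
opening: 0.0621
```

```bash
cat >> h.py <<'E'
def rep(*tg):
    p,R,s=pose(); tz=np.degrees(np.arctan2(R[1,2],R[0,2]))
    print('p',p.round(4),'tz',round(tz,2),'t',s['time'],'F',np.round(s['contact_force'],1),'op',round(s['opening'],4),'q6',s['qpos'][5].round(2))
    for x,y,z,yaw in tg: print('  tool shift',(R.T@(np.array([x,y,z])-p)).round(4),'twist',round((tz-yaw+180)%360-180,2))
def look(n,fn): 
    snap(n,fn)
E
python3 - <<'E'
from h import *
rep([.43,.245,.19,5.4],[.43,.245,.07,5.4])
E
```

```text
p [ 0.5229 -0.0874  0.194 ] tz -3.94 t 3.75 F [ 0.9 -1.   0.1] op 0.0621 q6 -0.24
  tool shift [-0.3252  0.0029 -0.1155] twist -9.34
  tool shift [-0.3256  0.1229 -0.1157] twist -9.34
```

Call:
{"fn": "send_rows", "kwargs": {
  "motion": [
    [[-0.045,0,-0.014,-1.2],[-0.09,0,-0.029,-2.4],[-0.136,0,-0.043,-3.6],[-0.182,0,-0.058,-4.8],[-0.227,0,-0.072,-6],[-0.273,0,-0.087,-7.2],[-0.318,0,-0.101,-8.4],[-0.364,0,-0.115,-9.3]]
  ]
}}

```text
time: 4.55
tool_pos: [0.4324, 0.2853, 0.1937]
tool_rot: [-1.569, -0.003, -1.477]
contact_force: [0.6, -0.1, -0.7]
opening: 0.0617
```

```bash
python3 - <<'E'
from h import *
rep([.419,.340,.19,5.4],[.419,.340,.057,5.4])
c=snap('side','s4')
E
```

```text
p [0.4324 0.2853 0.1937] tz 5.4 t 4.55 F [ 0.6 -0.1 -0.7] op 0.0617 q6 0.34
  tool shift [-0.0557  0.0036 -0.0083] twist -0.0
  tool shift [-0.0561  0.1366 -0.0085] twist -0.0
```

View pics/s4.png

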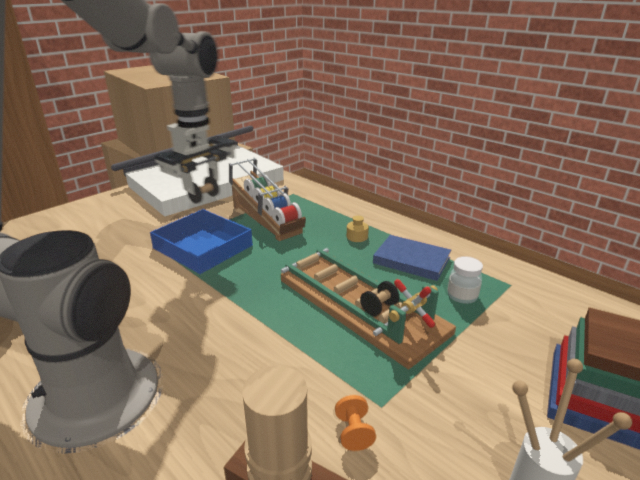

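Call:
{"fn": "send_rows", "kwargs": {
  "motion": [
    [[-0.04,0,-0.006,0],[-0.056,0.04,-0.008,0],[-0.056,0.08,-0.008,0],[-0.056,0.11,-0.008,0],[-0.056,0.13,-0.008,0],[-0.056,0.137,-0.008,0],[-0.056,0.137,-0.008,0],[-0.056,0.137,-0.008,0]]
  ]
}}

```text
time: 5.4
tool_pos: [0.4178, 0.3468, 0.0578]
tool_rot: [-1.568, 0.002, -1.473]
contact_force: [-0.4, -1.1, -0.1]
opening: 0.0621
```

Call:
{"fn": "send_rows", "kwargs": {
  "motion": [
    [[0,0,0,0],[0,0,0,0],[0,0,0,0],[0,-0.02,0,0],[0,-0.06,0,0],[0,-0.1,0,0],[0,-0.14,0,0],[0.03,-0.16,0,0]]
  ],
  "gripper": 1
}}

```text
time: 6.2
tool_pos: [0.4212, 0.3188, 0.2216]
tool_rot: [-1.562, 0.006, -1.47]
contact_force: [0.9, -0.5, -0.2]
opening: 0.0915
```

```bash
python3 - <<'E'
from h import *
rep([.5185,-.218,.2,-4.06])
c=snap('wrist','w5'); snap('side','s5')
E
```

```text
p [0.4212 0.3188 0.2216] tz 5.79 t 6.2 F [ 0.9 -0.5 -0.2] op 0.0915 q6 0.4
  tool shift [0.544  0.0189 0.0424] twist 9.85
```

View pics/w5.png

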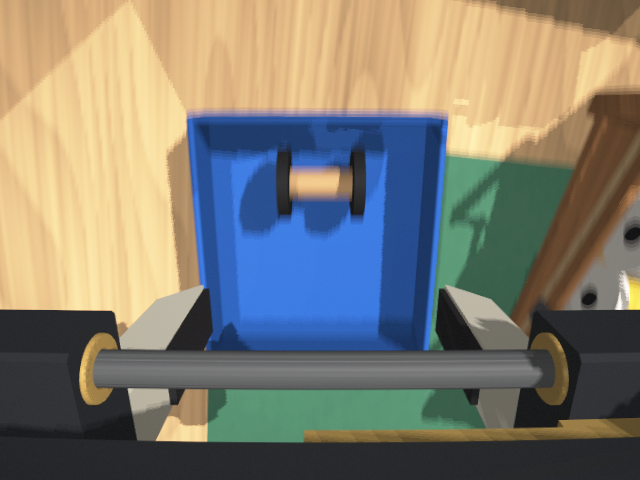

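Call:
{"fn": "send_rows", "kwargs": {
  "motion": [
    [[0.047,0,0.004,1],[0.095,0,0.007,2],[0.142,0,0.011,3],[0.19,0,0.015,4],[0.237,0,0.018,5],[0.285,0,0.022,6.5],[0.332,0,0.026,8],[0.38,0,0.03,9.7]]
  ]
}}

```text
time: 7.1
tool_pos: [0.4882, -0.0615, 0.2195]
tool_rot: [-1.563, 0.006, -1.644]
contact_force: [0.9, 0.8, -0.1]
opening: 0.0916
```

```bash
python3 - <<'E'
from h import *
rep([.5185,-.215,.2,-4.06],[.5185,-.215,.073,-4.06])
E
```

```text
p [ 0.4882 -0.0615  0.2195] tz -4.22 t 7.1 F [ 0.9  0.8 -0.1] op 0.0916 q6 -0.21
  tool shift [0.151  0.0189 0.0413] twist -0.16
  tool shift [0.1517 0.1459 0.0404] twist -0.16
```

Call:
{"fn": "send_rows", "kwargs": {
  "motion": [
    [[0.045,0.005,0.012,0],[0.09,0.01,0.025,0],[0.13,0.03,0.036,0],[0.152,0.06,0.041,0],[0.152,0.095,0.041,0],[0.152,0.125,0.041,0],[0.152,0.144,0.041,0],[0.152,0.144,0.041,0]]
  ]
}}

```text
time: 7.9
tool_pos: [0.5171, -0.2141, 0.0713]
tool_rot: [-1.57, 0.009, -1.645]
contact_force: [-0.1, 0.2, 0.2]
opening: 0.0919
```

```bash
python3 - <<'E'
from h import *
rep([.5185,-.215,.073,-4.06])
c=snap('wrist','w6'); snap('side','s6'); snap('scene','v6')
a=cv2.imread('pics/side0.png')
for f,(x0,x1,y0,y1) in [('s6',(270,470,200,370)),('v6',(140,360,150,310))]:
    a=cv2.imread('pics/%s.png'%f)[y0:y1,x0:x1]; cv2.imwrite('pics/%sc.png'%f,cv2.resize(a,None,fx=3.5,fy=3.5,interpolation=cv2.INTER_CUBIC))
E
```

```text
p [ 0.5171 -0.2141  0.0713] tz -4.25 t 7.9 F [-0.1  0.2  0.2] op 0.0919 q6 -0.47
  tool shift [ 0.0008 -0.0017  0.0014] twist -0.19
```

View pics/s6c.png

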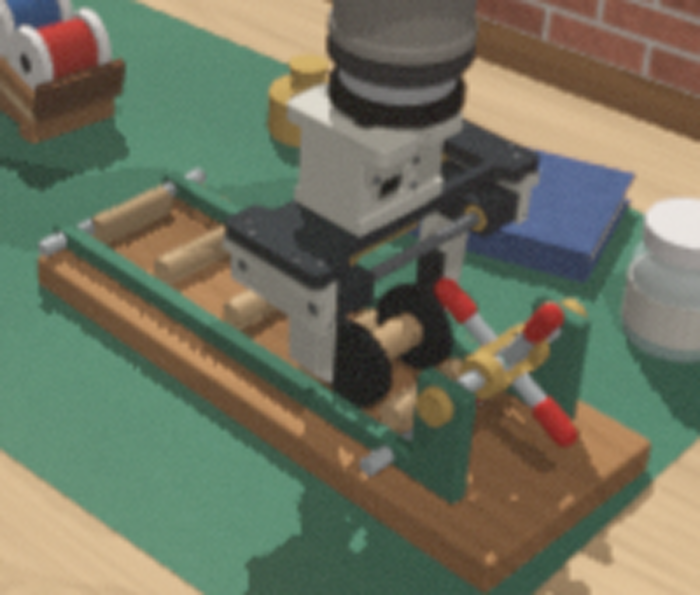

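View pics/v6c.png

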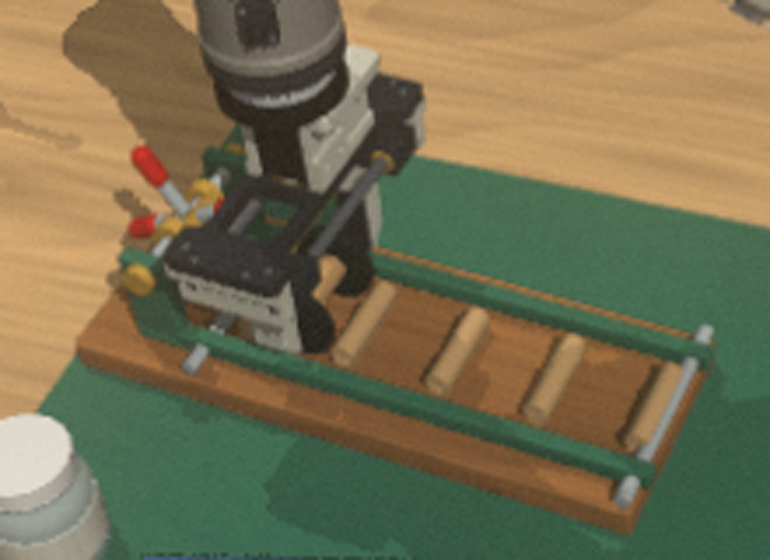

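Call:
{"fn": "send_rows", "kwargs": {
  "motion": [
    [[0,0,0,0],[0,0,0,0],[0,0,0,0],[0,0,0,0],[0,-0.01,0,0],[0,-0.04,0,0],[0,-0.08,0,0],[0,-0.12,0,0]]
  ],
  "gripper": 0.3
}}

```text
time: 8.85
tool_pos: [0.5182, -0.2158, 0.1973]
tool_rot: [-1.563, 0.006, -1.644]
contact_force: [0.1, 0.2, 0.0]
opening: 0.0618
```

```bash
python3 - <<'E'
from h import *
rep([.428,.246,.19,5.4])
E
```

```text
p [ 0.5182 -0.2158  0.1973] tz -4.22 t 8.85 F [0.1 0.2 0. ] op 0.0618 q6 -0.47
  tool shift [-0.4539  0.0089 -0.124 ] twist -9.62
```

Call:
{"fn": "send_rows", "kwargs": {
  "motion": [
    [[-0.046,0,-0.012,-1.2],[-0.092,0,-0.025,-2.4],[-0.138,0,-0.038,-3.6],[-0.185,0,-0.05,-4.8],[-0.231,0,-0.063,-6],[-0.277,0,-0.076,-7.2],[-0.323,0,-0.088,-8.4],[-0.37,0,-0.101,-9.6]]
  ]
}}

```text
time: 9.65
tool_pos: [0.4441, 0.1623, 0.1995]
tool_rot: [-1.561, 0.004, -1.476]
contact_force: [1.6, -1.2, -0.4]
opening: 0.0618
```

Call:
{"fn": "send_rows", "kwargs": {
  "motion": [
    [[0,0,0,0]]
  ]
}}

```text
time: 9.75
tool_pos: [0.4425, 0.1669, 0.2003]
tool_rot: [-1.561, 0.006, -1.47]
contact_force: [0.9, -1.4, -1.2]
opening: 0.062
```

```bash
python3 - <<'E'
from h import *
rep([.428,.246,.19,5.4],[.428,.246,.058,5.4])
c=snap('wrist','w7'); 
E
```

```text
p [0.4425 0.1669 0.2003] tz 5.78 t 9.75 F [ 0.9 -1.4 -1.2] op 0.062 q6 0.09
  tool shift [-0.0801  0.0107 -0.0065] twist 0.38
  tool shift [-0.0793  0.1427 -0.0079] twist 0.38
```

View pics/w7.png

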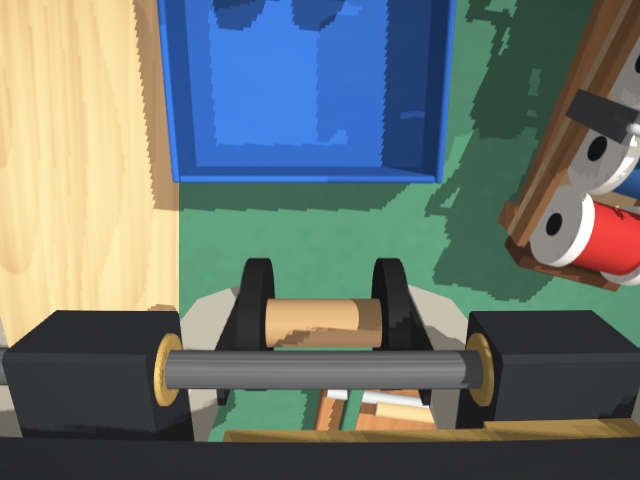

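```bash
python3 - <<'E'
from h import *
for u,v in [(175,182),(443,182)]: print(at('w7',u,v,.05))
def W(x,y): 
    a=np.radians(5.44); return [.4236+np.cos(a)*x-np.sin(a)*y,.2951+np.sin(a)*x+np.cos(a)*y]
print(W(-.09,-.1),W(.09,-.1))
E
```

```text
[0.3429783  0.18725776 0.05      ]
[0.52011355 0.20476157 0.05      ]
[np.float64(0.34348569038967697), np.float64(0.18701809866743963)] [np.float64(0.5226749743495289), np.float64(0.2040826969327249)]
```

Call:
{"fn": "send_rows", "kwargs": {
  "motion": [
    [[-0.045,0.01,-0.005,0.4],[-0.085,0.02,-0.008,0.4],[-0.085,0.06,-0.008,0.4],[-0.085,0.095,-0.008,0.4],[-0.085,0.12,-0.008,0.4],[-0.085,0.136,-0.008,0.4],[-0.085,0.141,-0.008,0.4],[-0.085,0.141,-0.008,0.4]]
  ]
}}

```text
time: 10.6
tool_pos: [0.4287, 0.2484, 0.06]
tool_rot: [-1.561, 0.004, -1.48]
contact_force: [0.8, -0.1, -0.5]
opening: 0.0617
```

Call:
{"fn": "send_rows", "kwargs": {
  "motion": [
    [[0,0,0,0],[0,0,0,0],[0,0,0,0],[0,-0.02,0,0],[0,-0.06,0,0],[0,-0.1,0,0],[0.02,-0.14,0,0],[0.02,-0.14,0,0]]
  ],
  "gripper": 1
}}

```text
time: 11.4
tool_pos: [0.4318, 0.2273, 0.2053]
tool_rot: [-1.551, 0.006, -1.48]
contact_force: [1.1, 0.1, -1.2]
opening: 0.0914
```

```bash
python3 - <<'E'
from h import *
rep([.6277,.10,.25,-9.4])
c=snap('side','s8'); 
E
```

```text
p [0.4318 0.2273 0.2053] tz 5.18 t 11.4 F [ 1.1  0.1 -1.2] op 0.0914 q6 0.24
  tool shift [ 0.1443 -0.0419  0.1845] twist 14.58
```

View pics/s8.png

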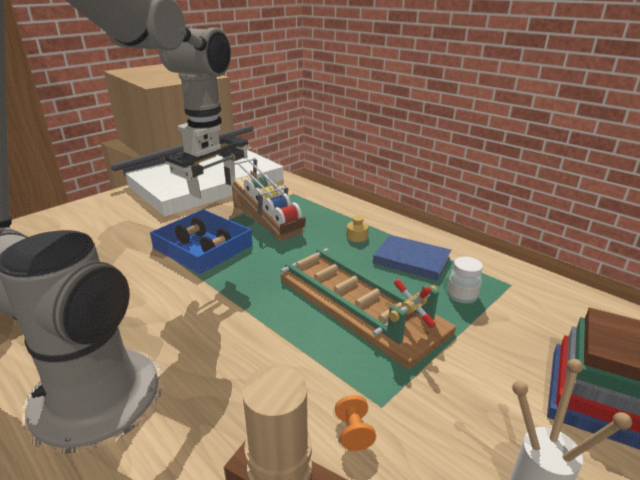

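Call:
{"fn": "send_rows", "kwargs": {
  "motion": [
    [[0.024,-0.02,0.03,2.5],[0.048,-0.042,0.06,5],[0.072,-0.042,0.092,7.5],[0.096,-0.042,0.123,10],[0.12,-0.042,0.154,12.5],[0.144,-0.042,0.184,14.6],[0.144,-0.042,0.184,14.6],[0.144,-0.042,0.184,14.6]]
  ]
}}

```text
time: 12.25
tool_pos: [0.6258, 0.1, 0.2444]
tool_rot: [-1.56, 0.009, -1.736]
contact_force: [-0.8, -0.1, -0.3]
opening: 0.0921
```

```bash
python3 - <<'E'
from h import *
rep([.6277,.1815,.15,-9.4])
c=snap('wrist','w9'); a=cv2.imread('pics/w9.png'); cv2.imwrite('pics/w9b.png',cv2.resize(a[:350],(800,437),interpolation=cv2.INTER_CUBIC))
E
```

```text
p [0.6258 0.1    0.2444] tz -9.49 t 12.25 F [-0.8 -0.1 -0.3] op 0.0921 q6 0.2
  tool shift [-0.0798  0.095  -0.0126] twist -0.09
```

View pics/w9b.png

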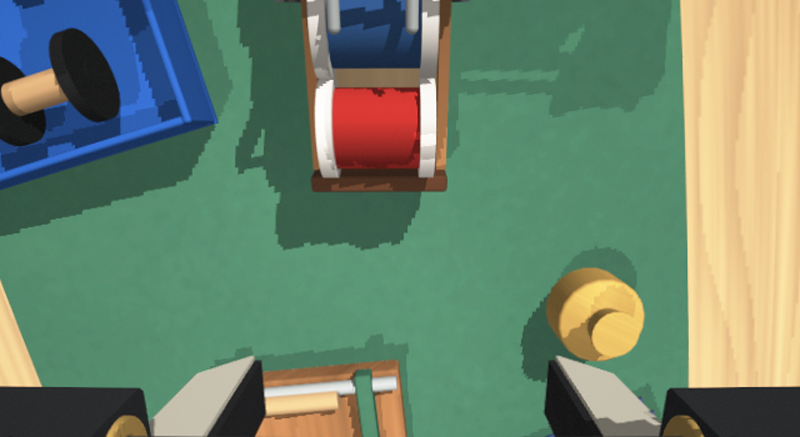

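```bash
python3 - <<'E'
from h import *
from scipy.optimize import least_squares
def circ(q,z=.062,r=.027):
    t=np.linspace(0,2*np.pi,120); out=[]
    for sx in (-.031,.031):
        L=np.c_[np.full_like(t,sx),r*np.cos(t),z+r*np.sin(t)]; a=q[2]
        out.append(np.c_[q[0]+np.cos(a)*L[:,0]-np.sin(a)*L[:,1],q[1]+np.sin(a)*L[:,0]+np.cos(a)*L[:,1],L[:,2]])
    return out
def f(q):
    A,B=[proj('w9',c)*[1.25,1.2486] for c in circ([q[0],q[1],np.radians(-9.4)])]
    return [A[:,0].min()-314,B[:,0].max()-438,A[:,1].min()-80,A[:,1].max()-178,B[:,1].max()-178, B[:,1].min()-80]
r=least_squares(f,[.6277,.1815]); print(r.x,r.fun)
rep([r.x[0],r.x[1],.13,-9.4],[r.x[0],r.x[1],.083,-9.4])
E
```

```text
[0.62630432 0.18093166] [ 1.44145099 -1.43943838 -0.72437656  1.14252843  0.7313533  -1.07225555]
p [0.6253 0.1007 0.2451] tz -9.43 t 12.3 F [-0.4  0.4 -0.7] op 0.0921 q6 0.2
  tool shift [-0.0782  0.1157 -0.0134] twist -0.03
  tool shift [-0.0778  0.1627 -0.014 ] twist -0.03
```

Call:
{"fn": "send_rows", "kwargs": {
  "motion": [
    [[-0.04,0.01,-0.007,0],[-0.077,0.04,-0.013,0],[-0.077,0.08,-0.013,0],[-0.077,0.115,-0.013,0],[-0.077,0.14,-0.014,0],[-0.077,0.155,-0.014,0],[-0.077,0.162,-0.014,0],[-0.077,0.162,-0.014,0]]
  ]
}}

```text
time: 13.1
tool_pos: [0.6258, 0.1805, 0.0836]
tool_rot: [-1.56, 0.009, -1.735]
contact_force: [0.5, 0.5, -0.0]
opening: 0.092
```

```bash
python3 - <<'E'
from h import *
rep([.6263,.180,.083,-9.4])
snap('scene','v10'); snap('side','s10')
for f,(x0,x1,y0,y1) in [('s10',(160,360,100,270)),('v10',(340,560,210,380))]:
    a=cv2.imread('pics/%s.png'%f)[y0:y1,x0:x1]; cv2.imwrite('pics/%sc.png'%f,cv2.resize(a,None,fx=3.4,fy=3.4,interpolation=cv2.INTER_CUBIC))
E
```

```text
p [0.6258 0.1805 0.0836] tz -9.4 t 13.1 F [ 0.5  0.5 -0. ] op 0.092 q6 0.32
  tool shift [0.0004 0.0006 0.0006] twist 0.0
```

View pics/v10c.png

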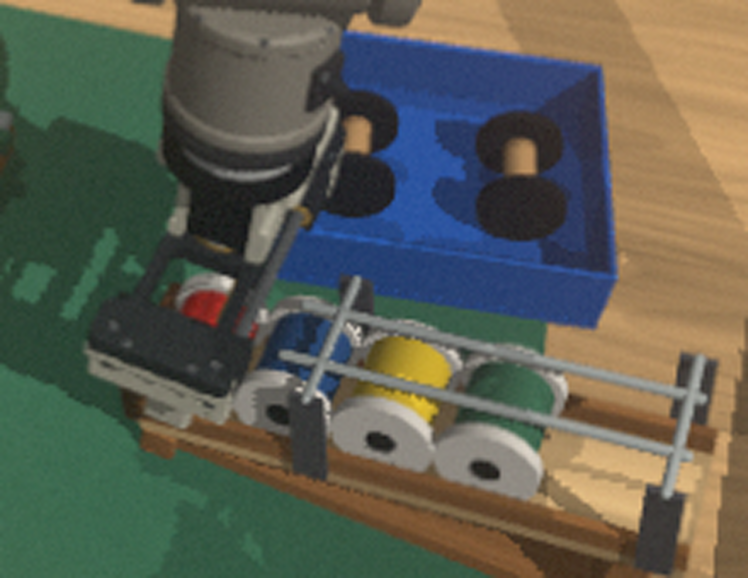

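View pics/s10c.png

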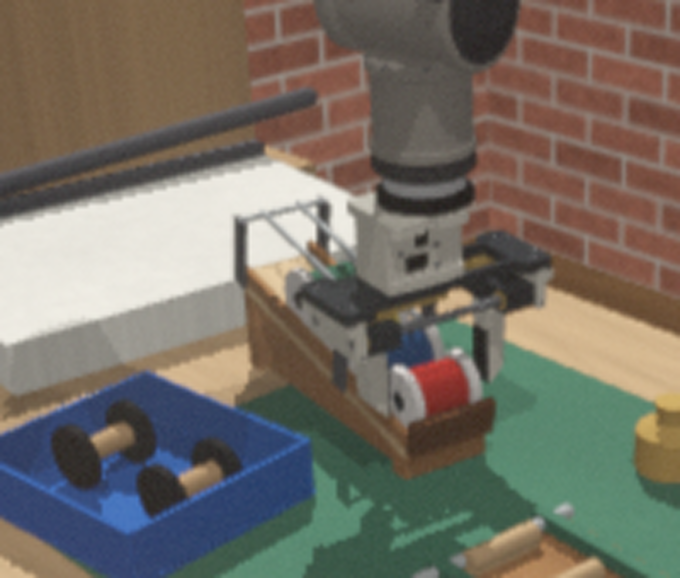

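Call:
{"fn": "send_rows", "kwargs": {
  "motion": [
    [[0,0,0,0],[0,0,0,0],[0,0,0,0],[0,0,0,0],[0,-0.015,0,0],[0,-0.04,0,0],[0,-0.08,0,0],[0,-0.11,0,0]]
  ],
  "gripper": 0.3,
  "grip_force": 30
}}

```text
time: 14.0
tool_pos: [0.6255, 0.1796, 0.1983]
tool_rot: [-1.555, 0.011, -1.735]
contact_force: [0.5, 0.7, -1.5]
opening: 0.0618
```

```bash
python3 - <<'E'
from h import *
rep([.5185,-.217,.2,-4.06])
snap('scene','v11')
E
```

```text
p [0.6255 0.1796 0.1983] tz -9.43 t 14.0 F [ 0.5  0.7 -1.5] op 0.0618 q6 0.32
  tool shift [ 0.4087 -0.0068 -0.0406] twist -5.37
```

View pics/v11.png

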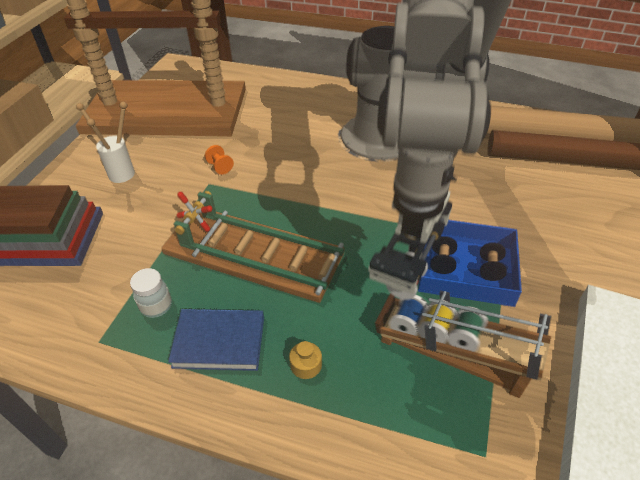

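Call:
{"fn": "send_rows", "kwargs": {
  "motion": [
    [[0.047,0,-0.005,-0.7],[0.094,0,-0.01,-1.4],[0.141,0,-0.015,-2.1],[0.188,0,-0.02,-2.8],[0.235,0,-0.025,-3.5],[0.282,0,-0.03,-4.2],[0.329,0,-0.035,-4.9],[0.37,0,-0.038,-5.4]]
  ]
}}

```text
time: 14.85
tool_pos: [0.5287, -0.1809, 0.199]
tool_rot: [-1.545, 0.011, -1.641]
contact_force: [0.1, -0.1, -1.1]
opening: 0.0618
```

Call:
{"fn": "send_rows", "kwargs": {
  "motion": [
    [[0,0,0,0],[0,0,0,0]]
  ]
}}

```text
time: 15.05
tool_pos: [0.5285, -0.1819, 0.1997]
tool_rot: [-1.544, 0.011, -1.644]
contact_force: [0.7, 0.4, -0.6]
opening: 0.0614
```

```bash
python3 - <<'E'
from h import *
rep([.5188,-.2158,.19,-4.06],[.5188,-.2158,.073,-4.06])
snap('wrist','w12')
E
```

```text
p [ 0.5285 -0.1819  0.1997] tz -4.18 t 15.05 F [ 0.7  0.4 -0.6] op 0.0614 q6 -0.42
  tool shift [ 0.0346  0.0091 -0.0075] twist -0.12
  tool shift [ 0.0359  0.1261 -0.0106] twist -0.12
```

View pics/w12.png

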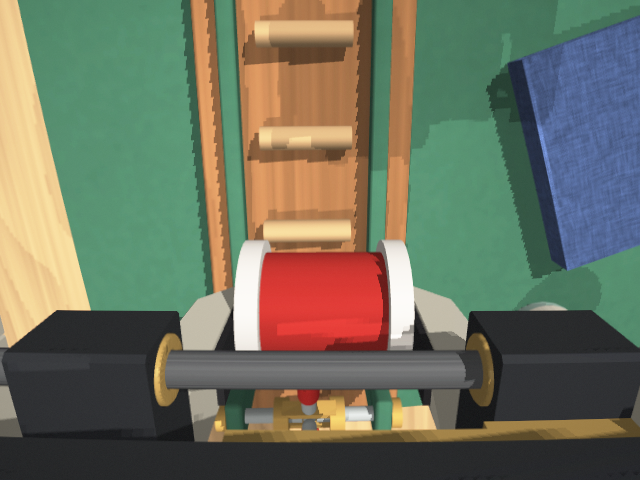

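Call:
{"fn": "send_rows", "kwargs": {
  "motion": [
    [[0.03,0.02,-0.009,0],[0.04,0.05,-0.011,0],[0.04,0.08,-0.011,0],[0.04,0.1,-0.011,0],[0.04,0.115,-0.011,0],[0.04,0.12,-0.011,0],[0.04,0.12,-0.011,0],[0.04,0.12,-0.011,0]]
  ]
}}

```text
time: 15.9
tool_pos: [0.519, -0.2183, 0.0795]
tool_rot: [-1.544, 0.01, -1.639]
contact_force: [-1.1, -4.8, 0.0]
opening: 0.0615
```

```bash
python3 - <<'E'
from h import *
rep([.5186,-.2195,.075,-4.06])
snap('scene','v13'); snap('side','s13')
a=cv2.imread('pics/v13.png')[150:310,140:360];b=cv2.imread('pics/s13.png')[230:390,270:470]
cv2.imwrite('pics/m13.png',np.hstack([cv2.resize(x,(400,320),interpolation=cv2.INTER_CUBIC) for x in (a,b)]))
E
```

```text
p [ 0.519  -0.2183  0.0795] tz -3.94 t 15.9 F [-1.1 -4.8  0. ] op 0.0615 q6 -0.49
  tool shift [ 0.0012  0.0044 -0.0005] twist 0.12
```

View pics/m13.png

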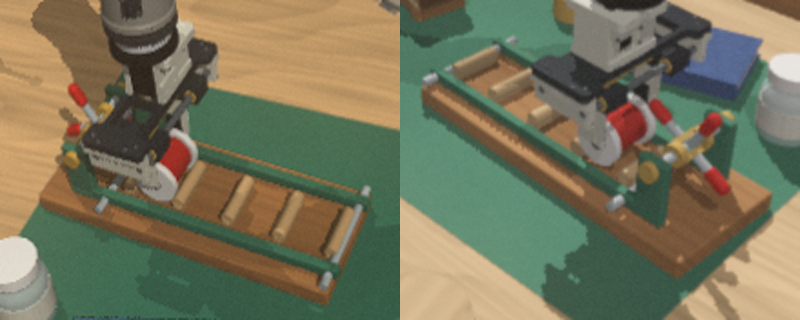

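Call:
{"fn": "send_rows", "kwargs": {
  "motion": [
    [[0.001,0,0,0],[0.003,0,0,0],[0.003,0.002,0,0],[0.003,0.004,0,0],[0.003,0.004,0,0]]
  ]
}}

```text
time: 16.5
tool_pos: [0.5189, -0.2215, 0.0753]
tool_rot: [-1.543, 0.01, -1.64]
contact_force: [-0.7, -2.2, -0.3]
opening: 0.0618
```

```bash
python3 - <<'E'
from h import *
rep([.5186,-.2218,.071,-4.06])
snap('side','s14'); snap('wrist','w14')
b=cv2.imread('pics/s14.png')[230:370,300:460]
cv2.imwrite('pics/m14.png',cv2.resize(b,(800,700),interpolation=cv2.INTER_CUBIC)[:600])
E
```

```text
p [ 0.5189 -0.2215  0.0753] tz -3.99 t 16.5 F [-0.7 -2.2 -0.3] op 0.0618 q6 -0.5
  tool shift [ 0.0004  0.0042 -0.0004] twist 0.07
```

View pics/m14.png

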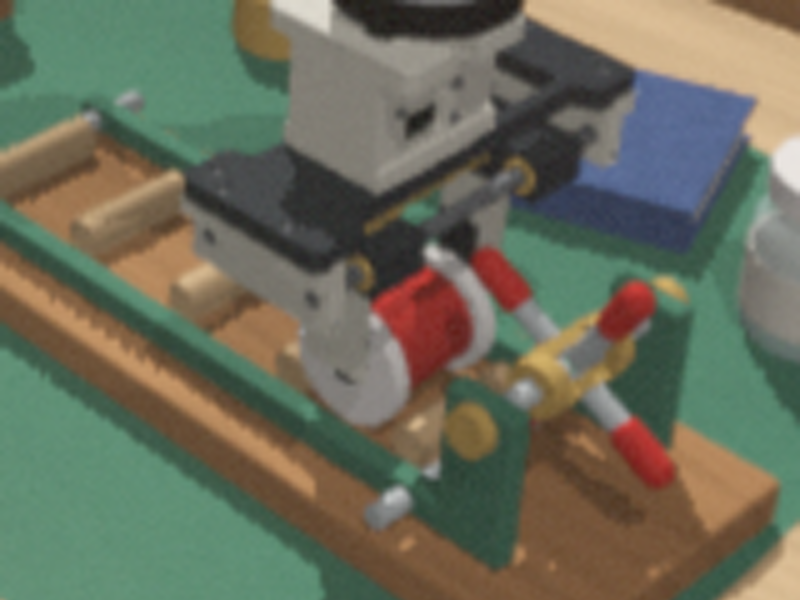

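View pics/w14.png

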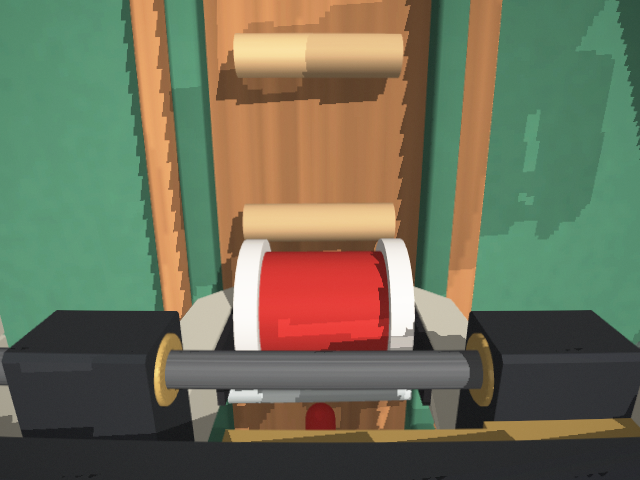

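Call:
{"fn": "send_rows", "kwargs": {
  "motion": [
    [[0,0,0,0],[0,0,0,0],[0,0,0,0],[0,0,0,0],[0,-0.02,0,0],[-0.005,-0.06,0,0],[-0.03,-0.1,0,0],[-0.03,-0.1,0,0]]
  ],
  "gripper": 1
}}

```text
time: 17.4
tool_pos: [0.5206, -0.1916, 0.1811]
tool_rot: [-1.534, 0.007, -1.639]
contact_force: [0.7, -0.3, -0.1]
opening: 0.0918
```

```bash
python3 - <<'E'
from h import *
rep([.6263,.15,.2,-9.4])
snap('scene','v15'); snap('side','s15')
a=cv2.imread('pics/v15.png')[150:310,140:360];b=cv2.imread('pics/s15.png')[230:390,270:470]
cv2.imwrite('pics/m15.png',np.hstack([cv2.resize(x,(400,320),interpolation=cv2.INTER_CUBIC) for x in (a,b)]))
E
```

```text
p [ 0.5206 -0.1916  0.1811] tz -3.91 t 17.4 F [ 0.7 -0.3 -0.1] op 0.0918 q6 -0.45
  tool shift [-0.3481 -0.0135  0.0829] twist 5.49
```

View pics/m15.png

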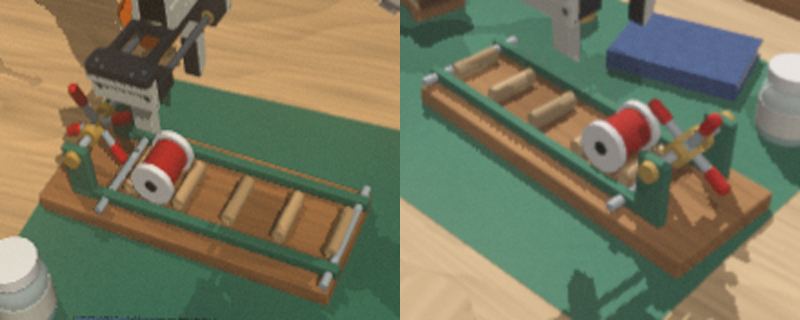

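Call:
{"fn": "send_rows", "kwargs": {
  "motion": [
    [[-0.045,-0.01,0.011,0.7],[-0.09,-0.014,0.022,1.4],[-0.135,-0.014,0.033,2.1],[-0.18,-0.014,0.044,2.8],[-0.225,-0.014,0.055,3.5],[-0.27,-0.014,0.065,4.2],[-0.31,-0.014,0.075,4.9],[-0.33,-0.014,0.081,5.5]]
  ]
}}

```text
time: 18.3
tool_pos: [0.6212, 0.1344, 0.1933]
tool_rot: [-1.546, 0.012, -1.733]
contact_force: [-0.6, -0.4, 0.5]
opening: 0.0918
```

```bash
python3 - <<'E'
from h import *
rep([.6263,.180,.2,-9.4],[.6263,.180,.085,-9.4])
p,R,s=pose(); print(R.round(3).tolist(), s['qvel'].round(3))
snap('wrist','w16');snap('side','s16')
b=cv2.imread('pics/s16.png')[230:370,300:460]
cv2.imwrite('pics/m16.png',cv2.resize(b,(640,560),interpolation=cv2.INTER_CUBIC))
E
```

```text
p [0.6212 0.1344 0.1933] tz -9.33 t 18.3 F [-0.6 -0.4  0.5] op 0.0918 q6 0.25
  tool shift [-0.0459 -0.0062 -0.0022] twist 0.07
  tool shift [-0.0446  0.1088 -0.0051] twist 0.07
[[-0.162, 0.027, 0.986], [-0.987, 0.007, -0.162], [-0.012, -1.0, 0.025]] [ 0.269  0.19  -0.34  -0.03   0.161  0.386]
```

View pics/w16.png

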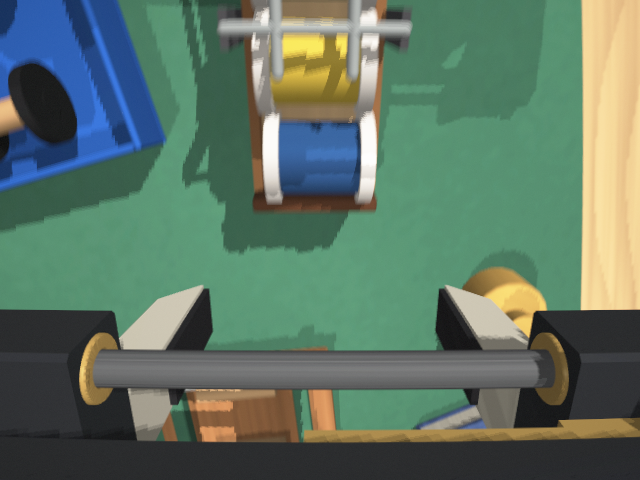

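View pics/m16.png

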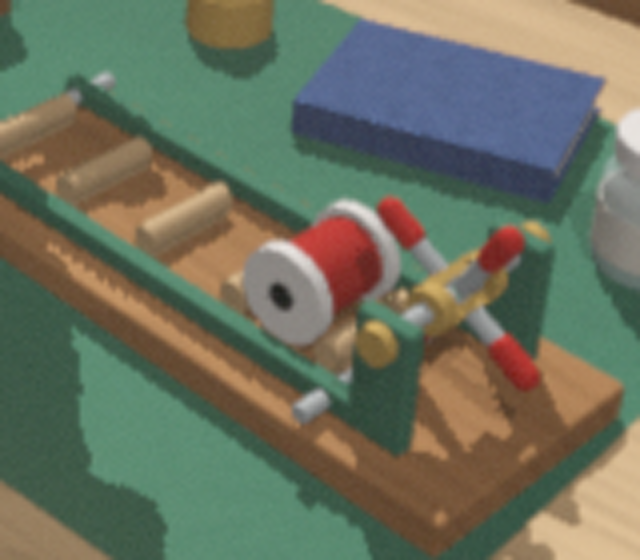

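```bash
cat >> h.py <<'E'
from scipy.optimize import least_squares
def spoolfit(fn,ul,ur,vt,vb,x0,yaw,zc):
    t=np.linspace(0,2*np.pi,120); a=np.radians(yaw)
    def f(q):
        r=[]
        for sx in (-.031,.031):
            y=.027*np.cos(t); z=zc+.027*np.sin(t)
            r.append(proj(fn,np.c_[q[0]+np.cos(a)*sx-np.sin(a)*y,q[1]+np.sin(a)*sx+np.cos(a)*y,z]))
        A,B=r; return [A[:,0].min()-ul,B[:,0].max()-ur,(A[:,1].min()+B[:,1].min())/2-vt,(A[:,1].max()+B[:,1].max())/2-vb]
    r=least_squares(f,x0); print('spool',r.x.round(4),r.fun.round(1)); return r.x
E
python3 - <<'E'
from h import *
q=spoolfit('w16',263,377,112,203,[.626,.181],-9.4,.062)
rep([q[0],q[1],.2,-9.4],[q[0],q[1],.084,-9.4])
E
```

```text
spool [0.6299 0.1822] [ 0.3 -0.3  0.4 -0.4]
p [0.6212 0.1339 0.1933] tz -9.26 t 18.4 F [ 0.5  0.2 -0.8] op 0.0919 q6 0.25
  tool shift [-0.0492 -0.0062  0.001 ] twist 0.14
  tool shift [-0.0479  0.1098 -0.002 ] twist 0.14
```

Call:
{"fn": "send_rows", "kwargs": {
  "motion": [
    [[-0.025,0,0,0],[-0.047,0.02,0,0],[-0.047,0.05,-0.001,0],[-0.047,0.08,-0.001,0],[-0.047,0.1,-0.001,0],[-0.047,0.109,-0.001,0],[-0.047,0.109,-0.001,0],[-0.047,0.109,-0.001,0]]
  ]
}}

```text
time: 19.2
tool_pos: [0.6311, 0.1806, 0.0853]
tool_rot: [-1.545, 0.012, -1.733]
contact_force: [-0.1, 0.1, -0.2]
opening: 0.0917
```

```bash
python3 - <<'E'
from h import *
rep([.6285,.181,.084,-9.4])
snap('wrist','w17')
E
```

```text
p [0.6311 0.1806 0.0853] tz -9.3 t 19.2 F [-0.1  0.1 -0.2] op 0.0917 q6 0.32
  tool shift [ 0.      0.0013 -0.0027] twist 0.1
```

View pics/w17.png

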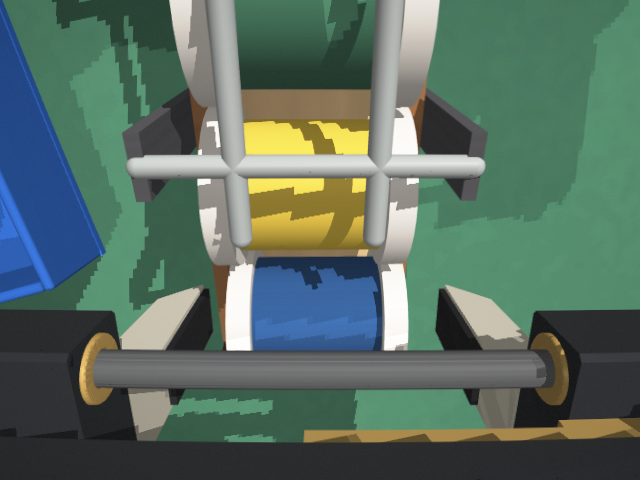

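Call:
{"fn": "send_rows", "kwargs": {
  "motion": [
    [[0,0.001,-0.002,0],[0,0.001,-0.002,0],[0,0.001,-0.002,0],[0,0.001,-0.002,0],[0,-0.015,-0.002,0],[0,-0.045,-0.002,0],[0,-0.08,-0.002,0],[0,-0.1,-0.002,0]]
  ],
  "gripper": 0.3
}}

```text
time: 20.05
tool_pos: [0.6273, 0.1806, 0.1886]
tool_rot: [-1.541, 0.013, -1.732]
contact_force: [1.1, 0.3, -1.3]
opening: 0.062
```

```bash
python3 - <<'E'
from h import *
rep([.5231,-.1559,.18,-4.06])
E
```

```text
p [0.6273 0.1806 0.1886] tz -9.28 t 20.05 F [ 1.1  0.3 -1.3] op 0.062 q6 0.32
  tool shift [ 0.3489  0.0026 -0.0488] twist -5.22
```

Call:
{"fn": "send_rows", "kwargs": {
  "motion": [
    [[0.045,0,-0.006,-0.8],[0.093,0,-0.013,-1.6],[0.141,0,-0.02,-2.4],[0.189,0,-0.026,-3.2],[0.237,0,-0.033,-4],[0.285,0,-0.04,-4.6],[0.325,0,-0.046,-5.2],[0.345,0,-0.049,-5.2]]
  ]
}}

```text
time: 20.85
tool_pos: [0.5221, -0.155, 0.1826]
tool_rot: [-1.54, 0.01, -1.644]
contact_force: [-0.3, 0.5, -1.2]
opening: 0.0617
```

```bash
python3 - <<'E'
from h import *
rep([.5231,-.1575,.18,-4.06],[.5231,-.1575,.074,-4.06])
snap('wrist','w18')
E
```

```text
p [ 0.5221 -0.155   0.1826] tz -4.21 t 20.85 F [-0.3  0.5 -1.2] op 0.0617 q6 -0.38
  tool shift [0.0025 0.0026 0.0011] twist -0.15
  tool shift [ 0.0035  0.1085 -0.0022] twist -0.15
```

View pics/w18.png

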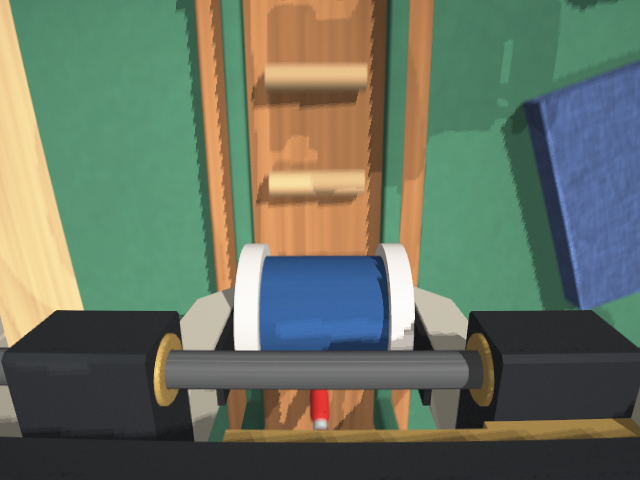

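Call:
{"fn": "send_rows", "kwargs": {
  "motion": [
    [[0.003,0.03,-0.001,0],[0.003,0.06,-0.002,0],[0.003,0.085,-0.002,0],[0.003,0.1,-0.002,0],[0.003,0.107,-0.002,0],[0.003,0.107,-0.002,0],[0.003,0.107,-0.002,0]]
  ]
}}

```text
time: 21.6
tool_pos: [0.5235, -0.1588, 0.0762]
tool_rot: [-1.539, 0.008, -1.645]
contact_force: [-0.3, -0.6, -1.7]
opening: 0.0619
```

```bash
python3 - <<'E'
from h import *
rep([.5231,-.1575,.074,-4.06])
snap('wrist','w19')
E
```

```text
p [ 0.5235 -0.1588  0.0762] tz -4.26 t 21.6 F [-0.3 -0.6 -1.7] op 0.0619 q6 -0.39
  tool shift [-0.0013  0.0022 -0.0005] twist -0.2
```

View pics/w19.png

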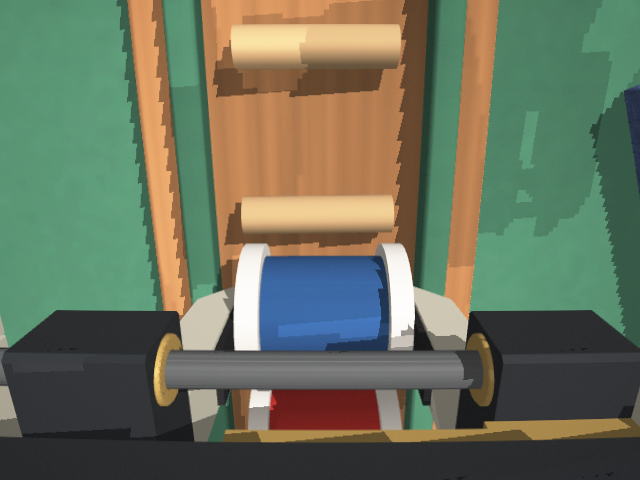

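Call:
{"fn": "send_rows", "kwargs": {
  "motion": [
    [[-0.001,0.002,0,0],[-0.001,0.002,0,0],[-0.001,0.002,0,0],[-0.001,0.002,0,0],[-0.001,-0.02,0,0],[-0.001,-0.06,0,0],[-0.001,-0.09,0,0],[-0.001,-0.1,0,0]]
  ],
  "gripper": 1
}}

```text
time: 22.45
tool_pos: [0.5216, -0.1591, 0.1797]
tool_rot: [-1.533, 0.006, -1.645]
contact_force: [0.2, -0.1, -0.3]
opening: 0.0918
```

Call:
{"fn": "send_rows", "kwargs": {
  "motion": [
    [[-0.025,-0.005,0.006,0.7],[-0.07,-0.01,0.017,1.4],[-0.117,-0.015,0.028,2.1],[-0.164,-0.015,0.039,2.8],[-0.21,-0.015,0.05,3.5],[-0.25,-0.015,0.06,4.2],[-0.275,-0.015,0.066,4.9],[-0.285,-0.015,0.069,5.2]]
  ]
}}

```text
time: 23.25
tool_pos: [0.6108, 0.1225, 0.1978]
tool_rot: [-1.535, 0.009, -1.733]
contact_force: [0.1, 0.2, -1.1]
opening: 0.0918
```

```bash
python3 - <<'E'
from h import *
rep([.628,.181,.19,-9.4],[.628,.181,.084,-9.4])
snap('wrist','w20');snap('side','s20')
b=cv2.imread('pics/s20.png')[230:370,270:460]; a=cv2.imread('pics/w20.png')[:320]
cv2.imwrite('pics/m20.png',np.vstack([cv2.resize(a,(560,280)),cv2.resize(b,(407,300),interpolation=cv2.INTER_CUBIC).repeat(1,0)[:, :].copy() if 0 else cv2.resize(b,(560,320))]))
E
```

```text
p [0.6108 0.1225 0.1978] tz -9.31 t 23.25 F [ 0.1  0.2 -1.1] op 0.0918 q6 0.24
  tool shift [-0.0604  0.0087  0.0072] twist 0.09
  tool shift [-0.0595  0.1146  0.0035] twist 0.09
```

View pics/w20.png

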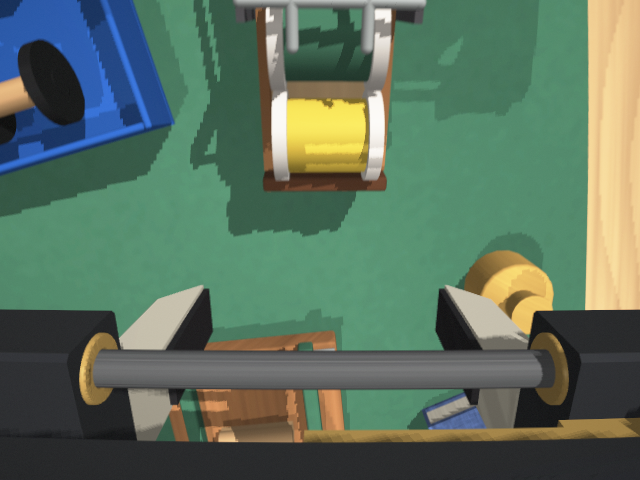

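View pics/m20.png

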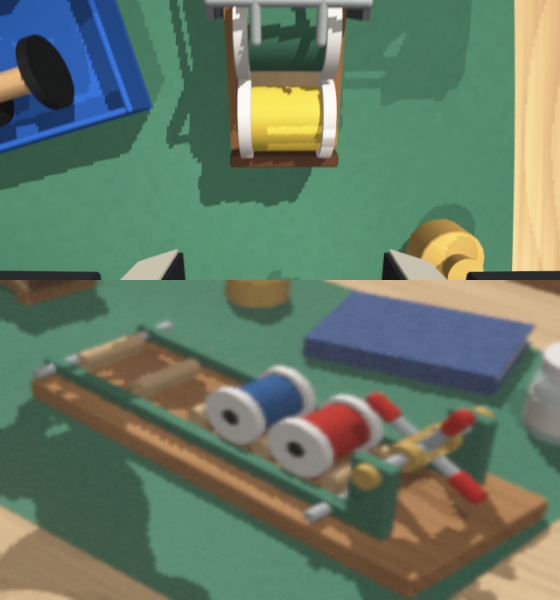

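```bash
python3 - <<'E'
from h import *
q=spoolfit('w20',271,385,91,182,[.626,.181],-9.4,.062)
rep([q[0],q[1],.084,-9.4])
E
```

```text
spool [0.627  0.1811] [ 0.6 -0.6  0.2 -0.2]
p [0.6107 0.1207 0.198 ] tz -9.35 t 23.35 F [-0.4 -1.2 -0.4] op 0.0916 q6 0.24
  tool shift [-0.0612  0.1147  0.0022] twist 0.05
```

Call:
{"fn": "send_rows", "kwargs": {
  "motion": [
    [[-0.035,0,0.001,0],[-0.06,0.025,0.001,0],[-0.061,0.055,0.002,0],[-0.061,0.085,0.002,0],[-0.061,0.105,0.002,0],[-0.061,0.114,0.002,0],[-0.061,0.114,0.002,0],[-0.061,0.114,0.002,0]]
  ]
}}

```text
time: 24.15
tool_pos: [0.6274, 0.1801, 0.0857]
tool_rot: [-1.534, 0.009, -1.735]
contact_force: [0.2, -0.7, 0.5]
opening: 0.092
```

```bash
python3 - <<'E'
from h import *
rep([.627,.181,.084,-9.4])
snap('wrist','w21')
E
```

```text
p [0.6274 0.1801 0.0857] tz -9.41 t 24.15 F [ 0.2 -0.7  0.5] op 0.092 q6 0.33
  tool shift [-0.0008  0.0017 -0.0006] twist -0.01
```

View pics/w21.png

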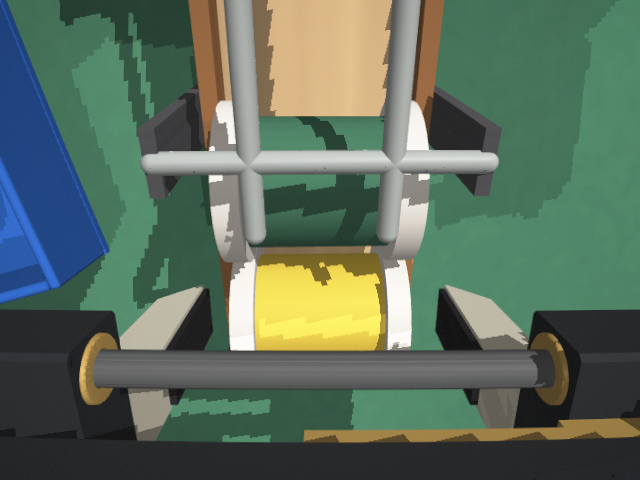

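Call:
{"fn": "send_rows", "kwargs": {
  "motion": [
    [[0,0.001,-0.001,0],[0,0.001,-0.001,0],[0,0.001,-0.001,0],[0,0.001,-0.001,0],[0,-0.015,-0.001,0],[0,-0.045,-0.001,0],[0,-0.08,-0.001,0],[0,-0.1,-0.001,0]]
  ],
  "gripper": 0.3
}}

```text
time: 25.0
tool_pos: [0.6234, 0.1805, 0.1888]
tool_rot: [-1.53, 0.01, -1.734]
contact_force: [-0.6, -0.0, -1.2]
opening: 0.0622
```

Call:
{"fn": "send_rows", "kwargs": {
  "motion": [
    [[0.045,0,-0.006,-0.8],[0.09,0,-0.015,-1.6],[0.135,0,-0.024,-2.4],[0.18,0,-0.033,-3.2],[0.22,0,-0.041,-4],[0.255,0,-0.048,-4.6],[0.277,0,-0.053,-5.2],[0.284,0,-0.053,-5.2]]
  ]
}}

```text
time: 25.8
tool_pos: [0.5239, -0.093, 0.1836]
tool_rot: [-1.53, 0.006, -1.646]
contact_force: [-0.0, 0.7, -0.4]
opening: 0.062
```

```bash
python3 - <<'E'
from h import *
rep([.5277,-.0912,.18,-4.06],[.5277,-.0912,.075,-4.06])
snap('wrist','w22')
E
```

```text
p [ 0.5239 -0.093   0.1836] tz -4.31 t 25.8 F [-0.   0.7 -0.4] op 0.062 q6 -0.26
  tool shift [-0.0021  0.0038  0.0035] twist -0.25
  tool shift [-0.0014  0.1087 -0.0008] twist -0.25
```

View pics/w22.png

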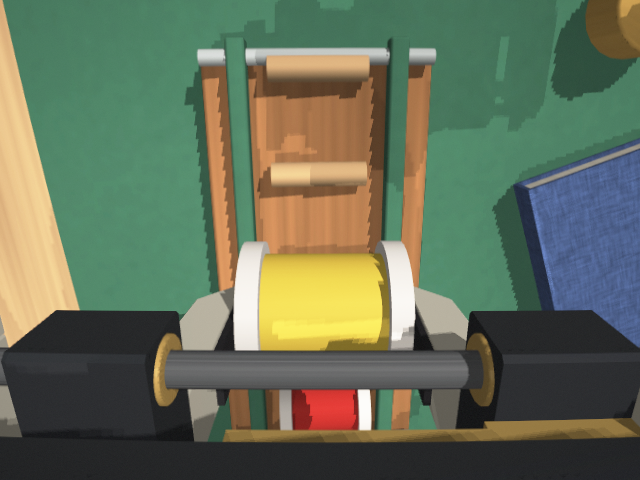

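Call:
{"fn": "send_rows", "kwargs": {
  "motion": [
    [[-0.001,0.03,0,0],[-0.001,0.06,0,0],[-0.001,0.085,0,0],[-0.001,0.1,0,0],[-0.001,0.107,0,0],[-0.001,0.107,0,0],[-0.001,0.107,0,0]]
  ]
}}

```text
time: 26.55
tool_pos: [0.5297, -0.0912, 0.0775]
tool_rot: [-1.528, 0.006, -1.645]
contact_force: [-0.8, 0.3, -1.1]
opening: 0.0619
```

```bash
python3 - <<'E'
from h import *
rep([.5277,-.0912,.075,-4.06])
E
```

```text
p [ 0.5297 -0.0912  0.0775] tz -4.28 t 26.55 F [-0.8  0.3 -1.1] op 0.0619 q6 -0.26
  tool shift [ 0.0001  0.0024 -0.0021] twist -0.22
```

Call:
{"fn": "send_rows", "kwargs": {
  "motion": [
    [[0,0.002,-0.001,0],[0,0.002,-0.001,0],[0,0.002,-0.001,0],[0,0.002,-0.001,0],[0,-0.02,-0.001,0],[0,-0.06,-0.001,0],[0,-0.09,-0.001,0],[0,-0.1,-0.001,0]]
  ],
  "gripper": 1
}}

```text
time: 27.35
tool_pos: [0.5257, -0.092, 0.1808]
tool_rot: [-1.522, 0.005, -1.645]
contact_force: [1.2, 0.3, 0.3]
opening: 0.0917
```

Call:
{"fn": "send_rows", "kwargs": {
  "motion": [
    [[-0.03,-0.005,0.009,0.7],[-0.07,-0.01,0.022,1.5],[-0.11,-0.015,0.034,2.3],[-0.15,-0.015,0.046,3.1],[-0.185,-0.015,0.056,3.9],[-0.208,-0.015,0.064,4.7],[-0.218,-0.015,0.067,5.1],[-0.218,-0.015,0.067,5.1]]
  ]
}}

```text
time: 28.15
tool_pos: [0.6078, 0.1212, 0.1991]
tool_rot: [-1.524, 0.009, -1.733]
contact_force: [-0.1, -0.3, 1.0]
opening: 0.0918
```

```bash
python3 - <<'E'
from h import *
rep([.628,.181,.084,-9.4])
snap('wrist','w23');snap('side','s23');snap('scene','v23')
b=cv2.imread('pics/s23.png')[230:370,270:460]; 
cv2.imwrite('pics/m23.png',cv2.resize(b,(570,420),interpolation=cv2.INTER_CUBIC))
E
```

```text
p [0.6078 0.1212 0.1991] tz -9.29 t 28.15 F [-0.1 -0.3  1. ] op 0.0918 q6 0.24
  tool shift [-0.0613  0.116   0.0049] twist 0.11
```

View pics/w23.png

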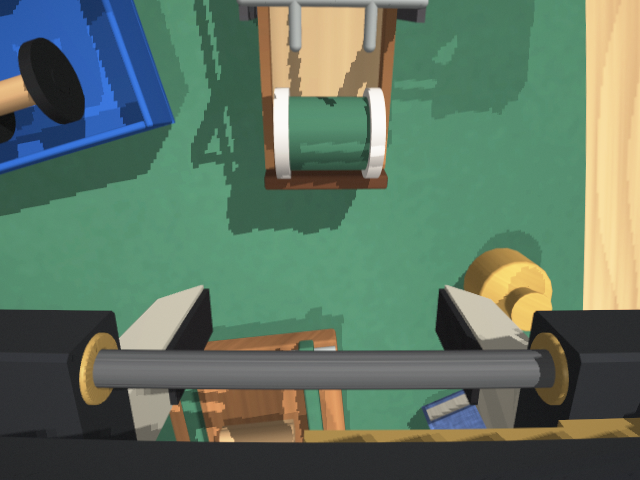

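View pics/m23.png

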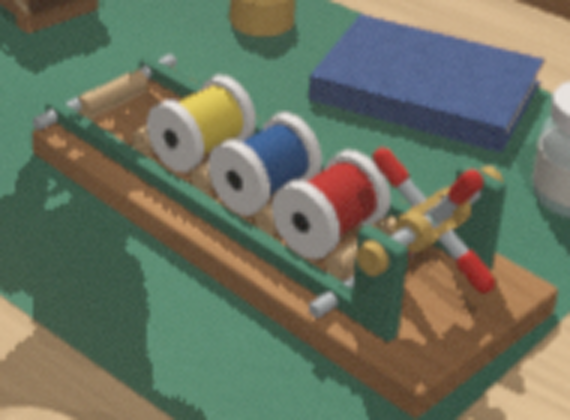

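Call:
{"fn": "send_rows", "kwargs": {
  "motion": [
    [[-0.035,0,0.001,0],[-0.06,0.025,0.002,0],[-0.062,0.055,0.003,0],[-0.062,0.085,0.003,0],[-0.062,0.105,0.003,0],[-0.062,0.115,0.003,0],[-0.062,0.115,0.003,0],[-0.062,0.115,0.003,0]]
  ]
}}

```text
time: 29.1
tool_pos: [0.6268, 0.1792, 0.0866]
tool_rot: [-1.522, 0.009, -1.736]
contact_force: [-0.3, 0.2, -0.1]
opening: 0.0917
```

```bash
python3 - <<'E'
from h import *
q=spoolfit('w23',273,386,88,180,[.626,.181],-9.4,.062)
rep([q[0],q[1],.084,-9.4])
snap('wrist','w24')
E
```

```text
spool [0.6264 0.1808] [ 0.3 -0.3  0.8 -0.9]
p [0.6268 0.1792 0.0866] tz -9.49 t 29.1 F [-0.3  0.2 -0.1] op 0.0917 q6 0.33
  tool shift [-0.0014  0.0026 -0.0008] twist -0.09
```

View pics/w24.png

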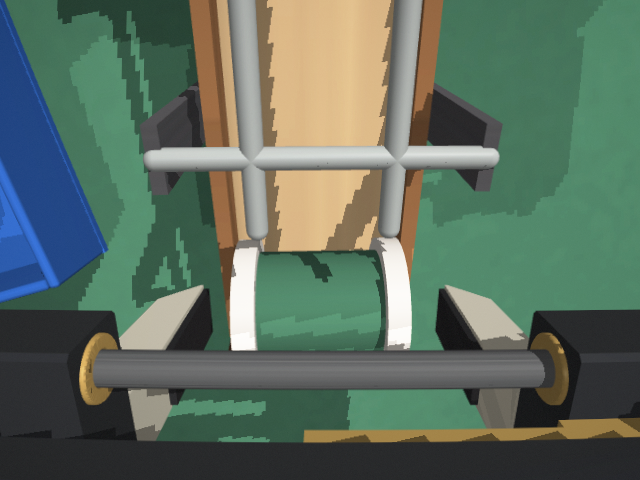

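Call:
{"fn": "send_rows", "kwargs": {
  "motion": [
    [[-0.001,0.002,-0.001,0],[-0.001,0.002,-0.001,0],[-0.001,0.002,-0.001,0],[-0.001,0.002,-0.001,0],[-0.001,-0.015,-0.001,0],[-0.001,-0.045,-0.001,0],[-0.001,-0.08,-0.001,0],[-0.001,-0.1,-0.001,0]]
  ],
  "gripper": 0.3
}}

```text
time: 29.95
tool_pos: [0.6218, 0.1807, 0.1896]
tool_rot: [-1.519, 0.01, -1.736]
contact_force: [0.3, 0.3, -0.7]
opening: 0.062
```

Call:
{"fn": "send_rows", "kwargs": {
  "motion": [
    [[0.04,0,-0.01,-0.8],[0.08,0,-0.02,-1.6],[0.12,0,-0.03,-2.4],[0.16,0,-0.04,-3.2],[0.195,0,-0.047,-4],[0.213,0,-0.052,-4.6],[0.217,0,-0.053,-5.2],[0.217,0,-0.053,-5.2]]
  ]
}}

```text
time: 30.75
tool_pos: [0.534, -0.0248, 0.1847]
tool_rot: [-1.518, 0.006, -1.646]
contact_force: [0.1, 0.1, -1.9]
opening: 0.0621
```

```bash
python3 - <<'E'
from h import *
rep([.5323,-.0255,.18,-4.06],[.5323,-.0255,.075,-4.06])
snap('wrist','w25')
E
```

```text
p [ 0.534  -0.0248  0.1847] tz -4.33 t 30.75 F [ 0.1  0.1 -1.9] op 0.0621 q6 -0.13
  tool shift [ 0.0008  0.0046 -0.0019] twist -0.27
  tool shift [ 0.0014  0.1095 -0.0074] twist -0.27
```

View pics/w25.png

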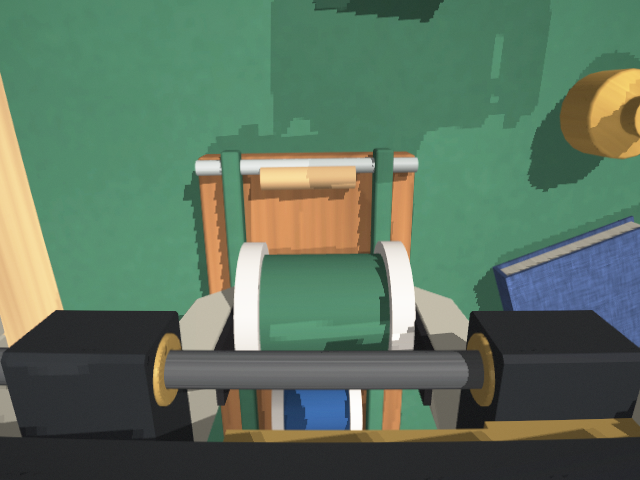

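Descend to about 4 mm above the seat, release and rise.

Call:
{"fn": "send_rows", "kwargs": {
  "motion": [
    [[0.001,0.03,-0.002,0],[0.001,0.06,-0.004,0],[0.001,0.085,-0.006,0],[0.001,0.1,-0.007,0],[0.001,0.108,-0.007,0],[0.001,0.108,-0.007,0],[0.001,0.108,-0.007,0]]
  ]
}}

```text
time: 31.5
tool_pos: [0.5337, -0.024, 0.0771]
tool_rot: [-1.517, 0.006, -1.645]
contact_force: [0.7, -1.0, -1.1]
opening: 0.0623
```

```bash
python3 - <<'E'
from h import *
rep([.5323,-.0255,.075,-4.06])
E
```

```text
p [ 0.5337 -0.024   0.0771] tz -4.25 t 31.5 F [ 0.7 -1.  -1.1] op 0.0623 q6 -0.13
  tool shift [ 0.0016  0.002  -0.0014] twist -0.19
```

Call:
{"fn": "send_rows", "kwargs": {
  "motion": [
    [[0.001,0.002,-0.001,0],[0.001,0.002,-0.001,0],[0.001,0.002,-0.001,0],[0.001,0.002,-0.001,0],[0.001,-0.02,-0.001,0],[0.001,-0.06,-0.001,0],[0.001,-0.1,-0.001,0],[0.001,-0.12,-0.001,0]]
  ],
  "gripper": 1
}}

```text
time: 32.3
tool_pos: [0.5271, -0.0254, 0.2005]
tool_rot: [-1.512, 0.005, -1.645]
contact_force: [-0.4, 0.8, -0.3]
opening: 0.0918
```

Call:
{"fn": "send_rows", "kwargs": {
  "motion": [
    [[0,0,0,0],[0,0,0,0]]
  ],
  "gripper": 0
}}

```text
time: 32.5
tool_pos: [0.5271, -0.0254, 0.2007]
tool_rot: [-1.51, 0.005, -1.645]
contact_force: [0.3, -0.3, -0.7]
opening: 0.0802
```

```bash
cat >> h.py <<'E'
HUB=np.array([.513,-.306,.0845]); U=-np.array([.0698,.9976,0])
def tcp(u,z,lat=0): # corner (mm) -> tcp world
    P=HUB+U*(u-8)/1000+np.array([0,0,(z+25)/1000]); return P
def corner(th,r=45):
    t=np.radians(th); return r*np.sin(t)-5*np.cos(t), r*np.cos(t)+5*np.sin(t)
def arc(ths,pre=[],post=[]):
    p,R,s=pose(); tz=np.degrees(np.arctan2(R[1,2],R[0,2]))
    cur=(p-HUB)@U*1000+8, (p[2]-HUB[2])*1000-25
    print('now corner u,z',np.round(cur,1),'tz',round(tz,2),'F',np.round(s['contact_force'],1),'t',s['time'])
    for c in pre+[corner(t) for t in ths]+post: print(np.round(c,1),(R.T@(tcp(*c)-p)).round(4))
E
python3 - <<'E'
from h import *
rep([.5126+.006,-.21,.2,-4.06])
arc([],pre=[(-60,90),(-60,40),(-58,12),(-50,18)])
snap('scene','v26');snap('side','s26')
a=cv2.imread('pics/v26.png')[150:310,140:360];b=cv2.imread('pics/s26.png')[230:390,270:470]
cv2.imwrite('pics/m26.png',np.hstack([cv2.resize(x,(400,320),interpolation=cv2.INTER_CUBIC) for x in (a,b)]))
E
```

```text
p [ 0.5271 -0.0254  0.2007] tz -4.26 t 32.5 F [ 0.3 -0.3 -0.7] op 0.0802 q6 -0.13
  tool shift [1.847e-01 1.000e-04 5.100e-03] twist -0.2
now corner u,z [-272.9   91.2] tz -4.26 F [ 0.3 -0.3 -0.7] t 32.5
[-60  90] [0.2128 0.0005 0.0063]
[-60  40] [0.2131 0.0504 0.0033]
[-58  12] [0.2152 0.0784 0.0017]
[-50  18] [0.2232 0.0723 0.002 ]
```

View pics/m26.png

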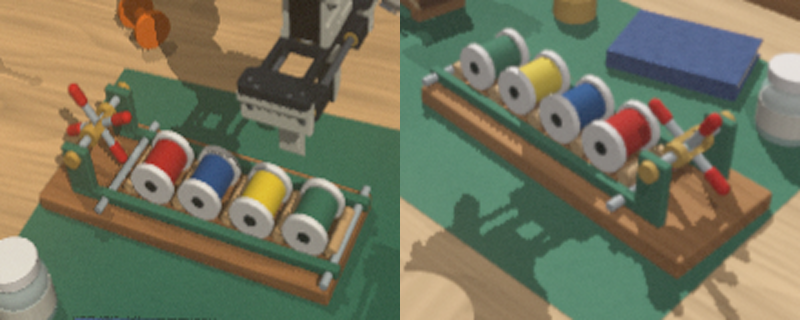

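View pics/v26.png

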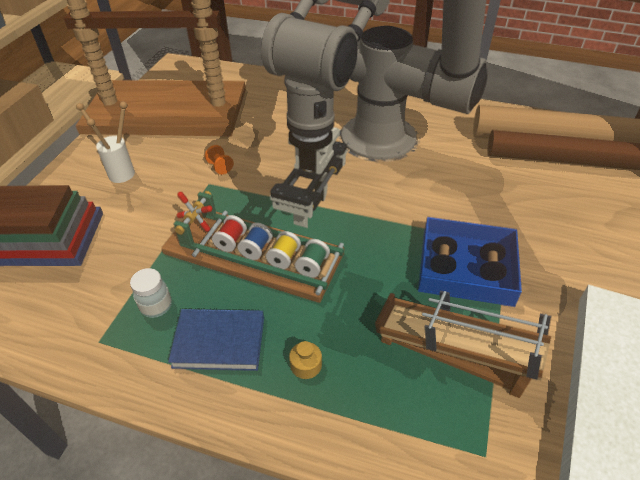

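Call:
{"fn": "send_rows", "kwargs": {
  "motion": [
    [[0.045,0,0.001,0],[0.092,0,0.003,0],[0.139,0,0.005,0],[0.18,0,0.006,0],[0.205,0,0.006,-0.2],[0.212,0,0.006,-0.2],[0.212,0,0.006,-0.2],[0.212,0,0.006,-0.2]]
  ],
  "gripper": 0,
  "grip_force": 10
}}

```text
time: 33.4
tool_pos: [0.5164, -0.2359, 0.1974]
tool_rot: [-1.516, 0.007, -1.641]
contact_force: [0.9, 1.1, 0.3]
opening: 0.0084
```

```bash
python3 - <<'E'
from h import *
rep()
arc([-45,-30,-15,0,15],pre=[(-60,40),(-60,12)])
snap('side','s27')
b=cv2.imread('pics/s27.png')[200:360,280:480]
cv2.imwrite('pics/m27.png',cv2.resize(b,(600,480),interpolation=cv2.INTER_CUBIC))
E
```

```text
p [ 0.5164 -0.2359  0.1974] tz -4.04 t 33.4 F [0.9 1.1 0.3] op 0.0084 q6 -0.53
now corner u,z [-62.2  87.9] tz -4.04 F [0.9 1.1 0.3] t 33.4
[-60  40] [ 0.0025  0.0479 -0.0012]
[-60  12] [ 0.0027  0.0759 -0.0027]
[-35.4  28.3] [ 0.0272  0.0595 -0.0018]
[-26.8  36.5] [ 0.0357  0.0512 -0.0014]
[-16.5  42.2] [ 0.046   0.0455 -0.001 ]
[-5. 45.] [ 0.0574  0.0426 -0.0009]
[ 6.8 44.8] [ 0.0693  0.0427 -0.0009]
```

View pics/m27.png

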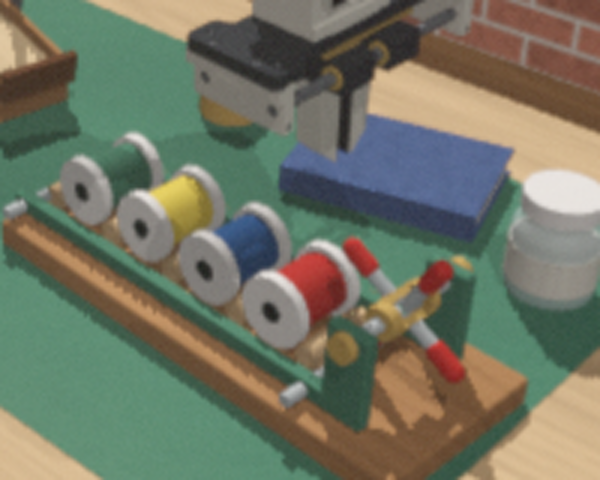

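Call:
{"fn": "send_rows", "kwargs": {
  "motion": [
    [[0,0.03,-0.001,0],[0,0.055,-0.002,0],[0.001,0.07,-0.002,0],[0.001,0.076,-0.002,0],[0.001,0.076,-0.002,0],[0.001,0.076,-0.002,0]]
  ]
}}

```text
time: 34.05
tool_pos: [0.5194, -0.236, 0.1226]
tool_rot: [-1.514, 0.006, -1.639]
contact_force: [0.2, -0.3, 0.5]
opening: 0.0002
```

```bash
python3 - <<'E'
from h import *
arc([-45,-37,-30,-22,-15,-7,0,15,30,45,60,75])
snap('side','s28');snap('scene','v28')
a=cv2.imread('pics/v28.png')[150:310,140:360];b=cv2.imread('pics/s28.png')[230:390,270:470]
cv2.imwrite('pics/m28.png',np.hstack([cv2.resize(x,(400,320),interpolation=cv2.INTER_CUBIC) for x in (a,b)]))
E
```

```text
now corner u,z [-62.3  13.1] tz -3.95 F [ 0.2 -0.3  0.5] t 34.05
[-35.4  28.3] [ 0.0268 -0.0154 -0.0007]
[-31.1  32.9] [ 0.0311 -0.02   -0.0004]
[-26.8  36.5] [ 0.0353 -0.0236 -0.0002]
[-21.5  39.9] [ 0.0406 -0.027  -0.    ]
[-16.5  42.2] [ 0.0456 -0.0294  0.0001]
[-10.4  44.1] [ 0.0516 -0.0313  0.0002]
[-5. 45.] [ 0.0571 -0.0322  0.0002]
[ 6.8 44.8] [ 0.0689 -0.0321  0.0002]
[18.2 41.5] [ 0.0803 -0.0288  0.    ]
[28.3 35.4] [ 0.0904 -0.0228 -0.0003]
[36.5 26.8] [ 0.0987 -0.0143 -0.0008]
[42.2 16.5] [ 0.1044 -0.004  -0.0014]
```

View pics/m28.png

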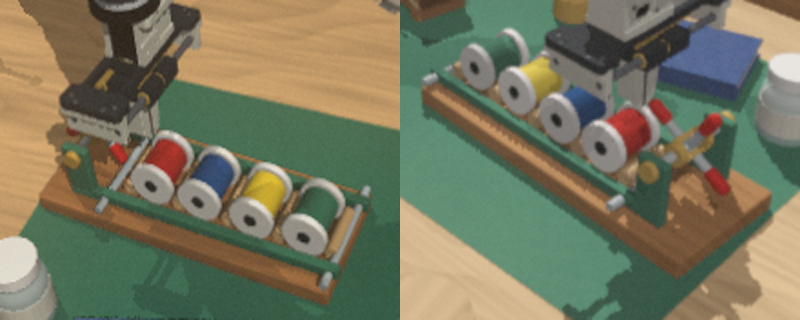

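Call:
{"fn": "send_rows", "kwargs": {
  "motion": [
    [[0.013,-0.005,0,0],[0.022,-0.01,0,0],[0.031,-0.02,0,0],[0.041,-0.027,0,0],[0.05,-0.031,0,0],[0.057,-0.032,0,0],[0.057,-0.032,0,0]]
  ]
}}

```text
time: 34.85
tool_pos: [0.5136, -0.295, 0.1549]
tool_rot: [-1.512, 0.004, -1.641]
contact_force: [0.8, -0.5, 0.0]
opening: 0.0008
```

```bash
python3 - <<'E'
from h import *
arc([5,15,25,35,45,55,65,75,80])
snap('side','s29');snap('scene','v29')
a=cv2.imread('pics/v29.png')[150:310,140:360];b=cv2.imread('pics/s29.png')[230:390,270:470]
cv2.imwrite('pics/m29.png',np.hstack([cv2.resize(x,(400,320),interpolation=cv2.INTER_CUBIC) for x in (a,b)]))
E
```

```text
now corner u,z [-3.  45.4] tz -4.05 F [ 0.8 -0.5  0. ] t 34.85
[-1.1 45.3] [0.002  0.0001 0.0001]
[ 6.8 44.8] [0.0099 0.0006 0.0001]
[14.5 42.9] [0.0175 0.0024 0.    ]
[21.7 39.7] [ 0.0248  0.0056 -0.0002]
[28.3 35.4] [ 0.0314  0.0099 -0.0004]
[34.  29.9] [ 0.0371  0.0153 -0.0007]
[38.7 23.5] [ 0.0418  0.0216 -0.0011]
[42.2 16.5] [ 0.0453  0.0287 -0.0015]
[43.4 12.7] [ 0.0466  0.0324 -0.0017]
```

View pics/m29.png

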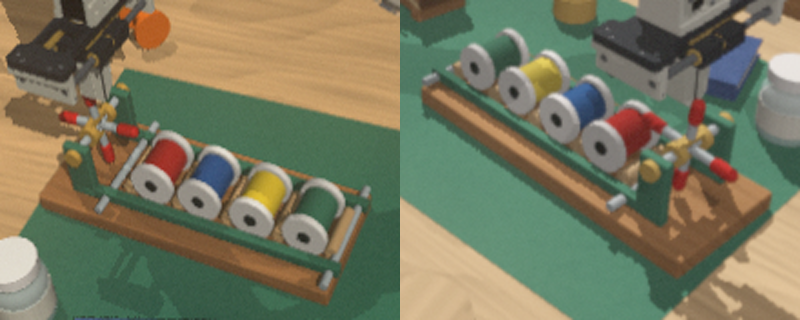

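Call:
{"fn": "send_rows", "kwargs": {
  "motion": [
    [[0.01,0.001,0,0],[0.0175,0.0025,0,0],[0.025,0.0055,0,0],[0.0315,0.01,0,0],[0.037,0.0155,0,0],[0.042,0.0215,-0.001,0],[0.0455,0.029,-0.001,0],[0.0455,0.029,-0.001,0]]
  ]
}}

```text
time: 35.75
tool_pos: [0.5108, -0.34, 0.1239]
tool_rot: [-1.514, 0.004, -1.641]
contact_force: [0.3, 0.2, 0.4]
opening: 0.0007
```

```bash
python3 - <<'E'
from h import *
arc([-15],pre=[(42,75),(-30,75),(-30,30)])
snap('side','s30');snap('scene','v30')
a=cv2.imread('pics/v30.png')[150:310,140:360];b=cv2.imread('pics/s30.png')[230:390,270:470]
cv2.imwrite('pics/m30.png',np.hstack([cv2.resize(x,(400,320),interpolation=cv2.INTER_CUBIC) for x in (a,b)]))
E
```

```text
now corner u,z [42.1 14.4] tz -4.04 F [0.3 0.2 0.4] t 35.75
[42 75] [-0.0004 -0.0605  0.0033]
[-30  75] [-0.0724 -0.0602  0.0032]
[-30  30] [-0.0722 -0.0152  0.0007]
[-16.5  42.2] [-0.0587 -0.0274  0.0014]
```

View pics/m30.png

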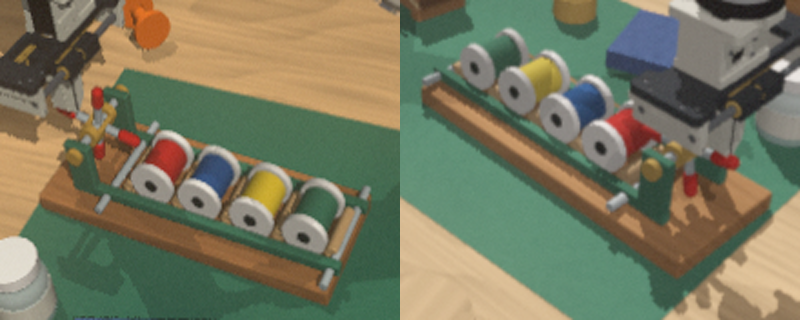

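Call:
{"fn": "send_rows", "kwargs": {
  "motion": [
    [[0,-0.03,0.001,0],[0,-0.062,0.003,0],[-0.04,-0.062,0.003,0],[-0.075,-0.062,0.003,0],[-0.077,-0.045,0.002,0],[-0.077,-0.025,0.001,0],[-0.077,-0.018,0.001,0],[-0.077,-0.018,0.001,0]]
  ]
}}

```text
time: 36.65
tool_pos: [0.5162, -0.263, 0.1426]
tool_rot: [-1.514, 0.005, -1.641]
contact_force: [0.9, 0.5, 0.4]
opening: 0.0007
```

```bash
python3 - <<'E'
from h import *
arc([-15,0,15,25,35,45,55,65,75,80],pre=[(-30,33)])
snap('side','s31');snap('scene','v31')
a=cv2.imread('pics/v31.png')[150:310,140:360];b=cv2.imread('pics/s31.png')[230:390,270:470]
cv2.imwrite('pics/m31.png',np.hstack([cv2.resize(x,(400,320),interpolation=cv2.INTER_CUBIC) for x in (a,b)]))
E
```

```text
now corner u,z [-35.1  33.1] tz -4.02 F [0.9 0.5 0.4] t 36.65
[-30  33] [ 0.0051  0.     -0.0002]
[-16.5  42.2] [ 0.0186 -0.0092  0.0003]
[-5. 45.] [ 0.0301 -0.0121  0.0005]
[ 6.8 44.8] [ 0.0419 -0.0119  0.0005]
[14.5 42.9] [ 0.0496 -0.0101  0.0004]
[21.7 39.7] [ 0.0568 -0.0069  0.0002]
[28.3 35.4] [ 0.0634 -0.0026 -0.0001]
[34.  29.9] [ 0.0691  0.0028 -0.0004]
[38.7 23.5] [ 0.0738  0.0092 -0.0007]
[42.2 16.5] [ 0.0774  0.0162 -0.0011]
[43.4 12.7] [ 0.0787  0.0199 -0.0013]
```

View pics/m31.png

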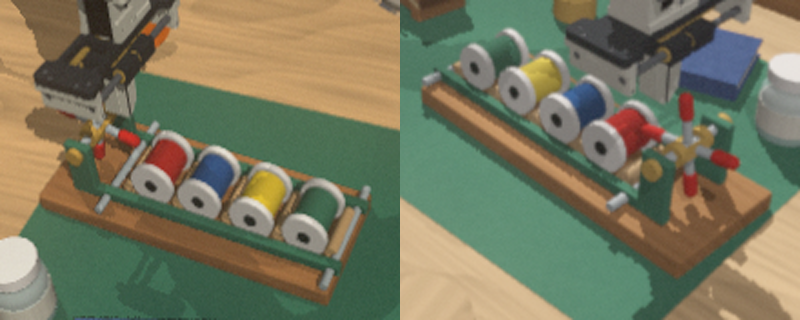

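Call:
{"fn": "send_rows", "kwargs": {
  "motion": [
    [[0.0185,-0.009,0,0],[0.03,-0.012,0,0],[0.042,-0.012,0,0],[0.0495,-0.01,0,0],[0.057,-0.007,0,0],[0.0635,-0.0025,0,0],[0.069,0.003,0,0],[0.074,0.009,-0.001,0]]
  ]
}}

```text
time: 37.55
tool_pos: [0.5113, -0.3378, 0.1341]
tool_rot: [-1.512, 0.003, -1.641]
contact_force: [0.5, 2.9, 1.2]
opening: 0.0008
```

Call:
{"fn": "send_rows", "kwargs": {
  "motion": [
    [[0.003,0.007,0,0],[0.003,0.008,0,0],[0.003,0.008,0,0],[0.003,-0.02,0.001,0],[0.003,-0.055,0.003,0],[-0.035,-0.055,0.003,0],[-0.07,-0.055,0.003,0],[-0.073,-0.055,0.003,0]]
  ]
}}

```text
time: 38.35
tool_pos: [0.5163, -0.2617, 0.19]
tool_rot: [-1.512, 0.004, -1.638]
contact_force: [0.1, -0.8, -0.0]
opening: 0.0004
```

```bash
python3 - <<'E'
from h import *
arc([-15,0,15,25,35,45,55,65,75,80],pre=[(-34,33)])
snap('side','s32');snap('scene','v32')
a=cv2.imread('pics/v32.png')[180:280,150:270];b=cv2.imread('pics/s32.png')[260:360,350:470]
cv2.imwrite('pics/m32.png',np.hstack([cv2.resize(x,(400,333),interpolation=cv2.INTER_CUBIC) for x in (a,b)]))
E
```

```text
now corner u,z [-36.5  80.5] tz -3.86 F [ 0.1 -0.8 -0. ] t 38.35
[-34  33] [ 0.0026  0.0474 -0.0031]
[-16.5  42.2] [ 0.0201  0.0382 -0.0026]
[-5. 45.] [ 0.0316  0.0353 -0.0024]
[ 6.8 44.8] [ 0.0434  0.0355 -0.0025]
[14.5 42.9] [ 0.0511  0.0373 -0.0026]
[21.7 39.7] [ 0.0583  0.0405 -0.0028]
[28.3 35.4] [ 0.0649  0.0448 -0.0031]
[34.  29.9] [ 0.0706  0.0502 -0.0034]
[38.7 23.5] [ 0.0754  0.0565 -0.0038]
[42.2 16.5] [ 0.0789  0.0636 -0.0042]
[43.4 12.7] [ 0.0802  0.0673 -0.0045]
```

View pics/m32.png

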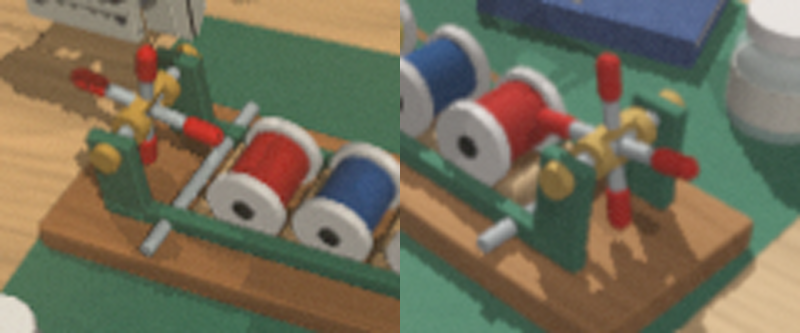

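Call:
{"fn": "send_rows", "kwargs": {
  "motion": [
    [[0.002,0.03,-0.002,0],[0.003,0.046,-0.003,0],[0.003,0.047,-0.003,0],[0.02,0.038,-0.003,0],[0.0315,0.035,-0.002,0],[0.0435,0.0355,-0.002,0],[0.051,0.037,-0.002,0],[0.0585,0.0405,-0.003,0]]
  ]
}}

```text
time: 39.25
tool_pos: [0.5123, -0.3235, 0.1493]
tool_rot: [-1.51, 0.002, -1.639]
contact_force: [1.2, 3.2, 1.0]
opening: 0.0004
```

```bash
python3 - <<'E'
from h import *
arc([45,55,65,70,75,80,85])
snap('side','s33');snap('scene','v33')
a=cv2.imread('pics/v33.png')[180:280,150:270];b=cv2.imread('pics/s33.png')[260:360,350:470]
cv2.imwrite('pics/m33.png',np.hstack([cv2.resize(x,(400,333),interpolation=cv2.INTER_CUBIC) for x in (a,b)]))
E
```

```text
now corner u,z [25.5 39.8] tz -3.94 F [1.2 3.2 1. ] t 39.25
[28.3 35.4] [ 0.0028  0.0044 -0.0008]
[34.  29.9] [ 0.0085  0.0098 -0.0011]
[38.7 23.5] [ 0.0132  0.0162 -0.0015]
[40.6 20.1] [ 0.0151  0.0196 -0.0017]
[42.2 16.5] [ 0.0168  0.0232 -0.002 ]
[43.4 12.7] [ 0.018   0.0269 -0.0022]
[44.4  8.9] [ 0.019   0.0308 -0.0024]
```

View pics/m33.png

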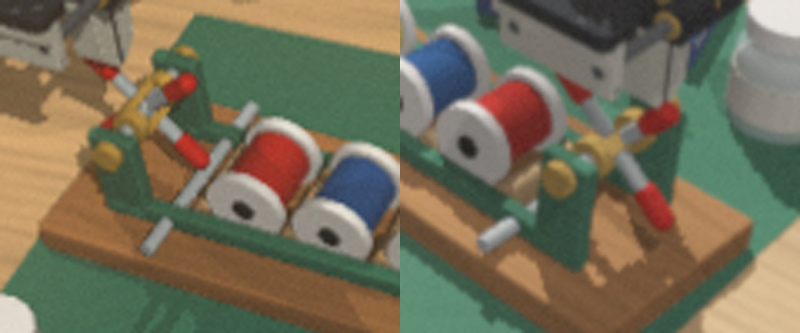

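Call:
{"fn": "send_rows", "kwargs": {
  "motion": [
    [[0.005,0.006,-0.001,0],[0.0085,0.01,-0.001,0],[0.011,0.013,-0.001,0],[0.011,0.013,-0.001,0]]
  ]
}}

```text
time: 39.75
tool_pos: [0.5108, -0.3353, 0.1352]
tool_rot: [-1.511, 0.001, -1.64]
contact_force: [-0.6, -1.3, 0.7]
opening: 0.0004
```

Call:
{"fn": "send_rows", "kwargs": {
  "motion": [
    [[0.002,0.003,0,0],[0.002,0.003,0,0]]
  ]
}}

```text
time: 39.95
tool_pos: [0.5106, -0.3373, 0.1318]
tool_rot: [-1.512, 0.002, -1.64]
contact_force: [0.7, 0.2, 0.7]
opening: 0.0006
```

Call:
{"fn": "send_rows", "kwargs": {
  "motion": [
    [[0.002,0.0035,0,0],[0.002,0.0035,0,0]]
  ]
}}

```text
time: 40.15
tool_pos: [0.5105, -0.3393, 0.1277]
tool_rot: [-1.512, 0.002, -1.64]
contact_force: [-0.3, 0.2, 1.1]
opening: 0.0005
```

```bash
python3 - <<'E'
from h import *
arc([65,70,75,80,85])
snap('side','s34');snap('scene','v34')
a=cv2.imread('pics/v34.png')[180:280,150:270];b=cv2.imread('pics/s34.png')[260:360,350:470]
cv2.imwrite('pics/m34.png',np.hstack([cv2.resize(x,(400,333),interpolation=cv2.INTER_CUBIC) for x in (a,b)]))
E
```

```text
now corner u,z [41.4 18.2] tz -3.98 F [-0.3  0.2  1.1] t 40.15
[38.7 23.5] [-0.0028 -0.0053  0.0004]
[40.6 20.1] [-0.0008 -0.0019  0.0002]
[42.2 16.5] [0.0008 0.0017 0.    ]
[43.4 12.7] [ 0.002   0.0055 -0.0002]
[44.4  8.9] [ 0.003   0.0093 -0.0004]
```

View pics/m34.png

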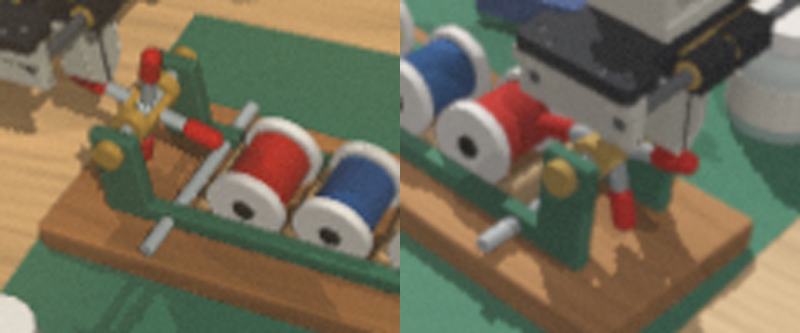

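Call:
{"fn": "send_rows", "kwargs": {
  "motion": [
    [[0.001,0.003,0,0],[0.001,0.003,0,0]]
  ]
}}

```text
time: 40.45
tool_pos: [0.5109, -0.3399, 0.1265]
tool_rot: [-1.511, 0.002, -1.64]
contact_force: [-2.5, 5.7, 12.6]
opening: 0.0004
```

Call:
{"fn": "send_rows", "kwargs": {
  "motion": [
    [[0.001,0.003,0,0],[0.001,0.003,0,0]]
  ]
}}

```text
time: 40.65
tool_pos: [0.511, -0.34, 0.1261]
tool_rot: [-1.51, 0.003, -1.639]
contact_force: [-5.5, 7.9, 20.2]
opening: 0.0004
```

Call:
{"fn": "send_rows", "kwargs": {
  "motion": [
    [[0.0005,0.003,0,0],[0.0005,0.003,0,0]]
  ]
}}

```text
time: 40.85
tool_pos: [0.5111, -0.34, 0.126]
tool_rot: [-1.51, 0.002, -1.639]
contact_force: [-7.3, 7.3, 21.9]
opening: 0.0004
```

```bash
python3 - <<'E'
from h import *
arc([75,80,85])
snap('side','s35');snap('scene','v35')
a=cv2.imread('pics/v35.png')[180:280,150:270];b=cv2.imread('pics/s35.png')[260:360,350:470]
cv2.imwrite('pics/m35.png',np.hstack([cv2.resize(x,(400,333),interpolation=cv2.INTER_CUBIC) for x in (a,b)]))
E
```

```text
now corner u,z [42.  16.5] tz -3.92 F [-7.3  7.3 21.9] t 40.85
[42.2 16.5] [ 0.0001  0.     -0.0005]
[43.4 12.7] [ 0.0014  0.0037 -0.0007]
[44.4  8.9] [ 0.0024  0.0076 -0.0009]
```

View pics/m35.png

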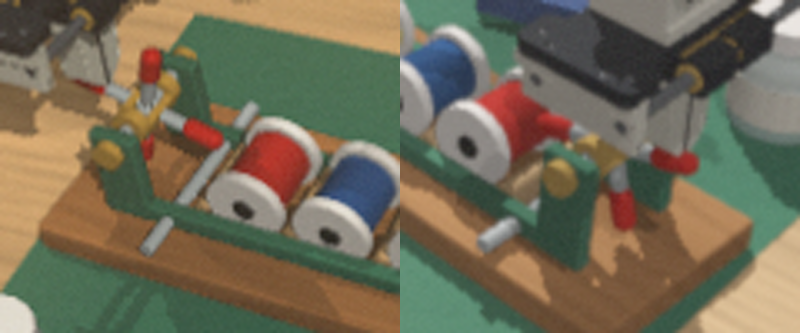

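Call:
{"fn": "send_rows", "kwargs": {
  "motion": [
    [[0,-0.01,0,0],[0,-0.05,0,0],[-0.02,-0.09,0,0],[-0.06,-0.12,0,0],[-0.1,-0.12,-0.01,0],[-0.13,-0.12,-0.02,0],[-0.14,-0.12,-0.02,0],[-0.14,-0.12,-0.02,0]]
  ]
}}

```text
time: 41.75
tool_pos: [0.4936, -0.1978, 0.2452]
tool_rot: [-1.509, 0.002, -1.637]
contact_force: [0.1, 0.2, 0.5]
opening: 0.0003
```

```bash
python3 - <<'E'
from h import *
rep()
snap('side','s36');snap('scene','v36');snap('wrist','w36')
a=cv2.imread('pics/v36.png')[180:310,150:360];cv2.imwrite('pics/v36c.png',cv2.resize(a,None,fx=3.8,fy=3.8,interpolation=cv2.INTER_CUBIC))
b=cv2.imread('pics/s36.png')[240:375,270:465];cv2.imwrite('pics/s36c.png',cv2.resize(b,None,fx=4,fy=4,interpolation=cv2.INTER_CUBIC))
E
```

```text
p [ 0.4936 -0.1978  0.2452] tz -3.81 t 41.75 F [0.1 0.2 0.5] op 0.0003 q6 -0.49
```

View pics/v36c.png

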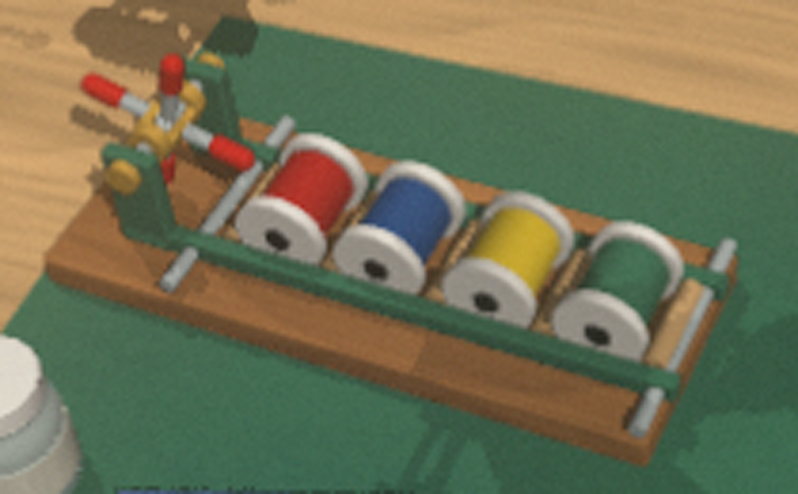

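View pics/s36c.png

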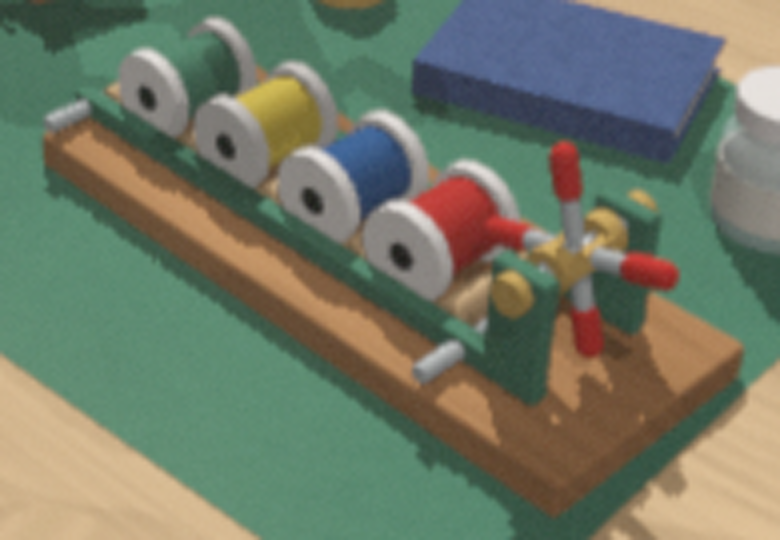

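View pics/w36.png

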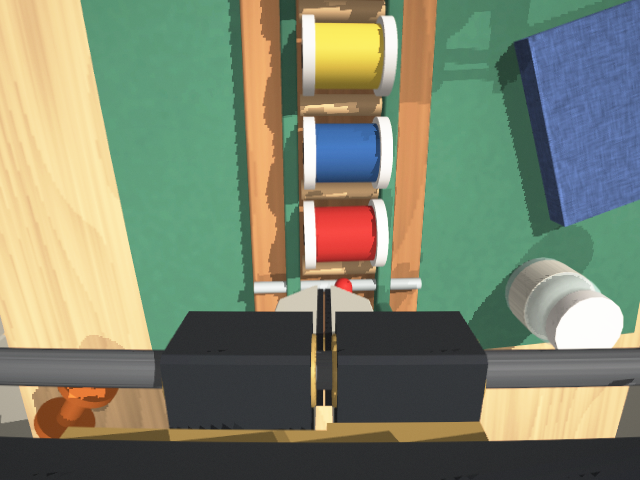

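View pics/v36.png

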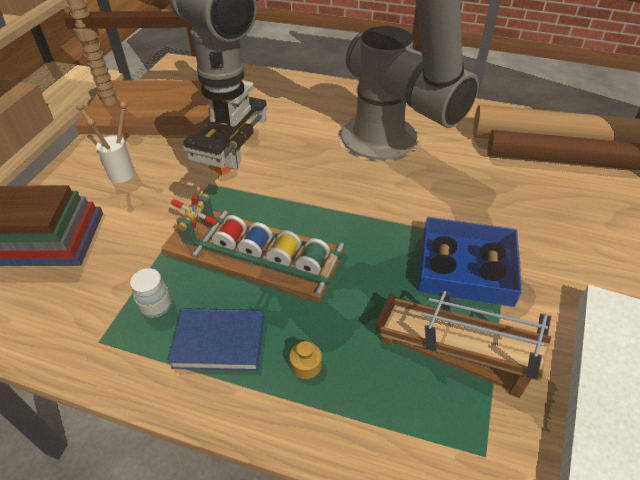

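```bash
sed -i 's/^for n,a,b in .*A.*$/for n,a,b in [("top",S1(173,58),D2(565,148)),("-y",S1(85,81),D2(675,275)),("+y",S1(252,163),D2(490,226))]:/' tb.py; python3 tb.py|tail -3
python3 - <<'E'
from h import *
# inner edges of cheek bars from w36 at z=.038: left bar inner ~ (299,130), right bar inner ~(391,130 hidden)
q=np.array([.5254,-.1230,np.radians(-4.0)]); cs,sn=np.cos(q[2]),np.sin(q[2]); Rz=np.array([[cs,-sn,0],[sn,cs,0],[0,0,1]])
a=cv2.imread('pics/w36.png')[60:300,240:440]; cv2.imwrite('pics/w36c.png',cv2.resize(a,None,fx=2.5,fy=2.5,interpolation=cv2.INTER_CUBIC))
E
```

```text
top [ 0.514  -0.2923  0.1361] [   1.2 -168.1  136.1] [ 1.2 14.9 51.1] -16.2 0.0532
-y [ 0.5112 -0.3591  0.0988] [   3.1 -235.    98.8] [  3.1 -52.   13.8] 75.1 0.0538
+y [ 0.5178 -0.2533  0.0677] [   2.3 -129.    67.7] [  2.3  54.  -17.3] -107.7 0.0567
```

View pics/w36c.png

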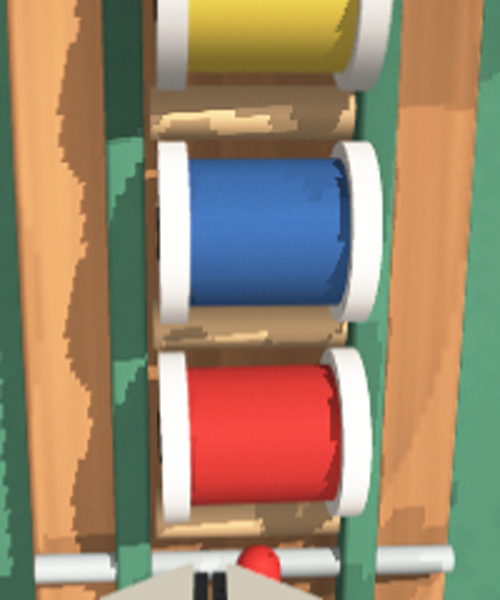

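```bash
python3 - <<'E'
from h import *
rep(); print(hand_in())
E
```

```text
p [ 0.4937 -0.1999  0.2447] tz -3.95 t 41.9 F [ 0.7 -0.1  0.2] op 0.0005 q6 -0.49
the job is handed in; nothing more can be done
None
```

The creel is set up and I handed the job in at about 42 s; the hand-in reported no verdict.

- **Cores:** The two black-flanged cores, from nests 0 and 2, are in the blue crate. The orange look-alike was left alone.
- **Spools:** The red, blue, yellow and green spools went one at a time from the rack's low end into nests 0, 1, 2 and 3. The rack is empty and all four lie seated across the row.
- **Turnbuckle:** Once all four were loaded, I pushed the spokes in three strokes, tops moving away from the nests. They met a hard stop, with about 22 N upward on the closed fingertips.
- **Final checks:**
  - Triangulated spoke angles came out at 72–75° past 270°. The expected home position of 6.0 rad is 74° past 270°.
  - Both cheek bars are visibly closed in on the spools.
  - The book, paste jar and brass weight look untouched, and the arm is clear with no contact force.
- **Deviations:**
  - The tool drifted to about 3.5° of tilt over the run.
  - The red spool brushed a nest rib at about 5 N. I nudged it over before release, and it is seated.

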